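# Hang the stubby drivers on their snap hooks

## Robot

A 6-joint arm with a two-finger parallel gripper is mounted at the origin on the work surface. World frame = base frame: x ahead of the robot, y to its left, z up, the work surface at z = 0. Lengths are in mm, angles in degrees, forces in N, time in s.
With the tool pointing down it reaches from about 350 to 725 mm from the base axis. Payload 4.3 kg.
Tool frame: the origin (TCP) lies midway between the tips of the shut fingers; the grasp point (between the pads) lies 19 mm behind it; z points along the fingers, y is the line along which they close (so a half turn about z gives the same grasp; the last joint's range is limited). The gripper opens to 85 mm and grips with 20 to 120 N. Pads are 22 mm wide; open, the fingers measure 114 mm over their backs; the gripper's body (76 mm by 85 mm) begins 54 mm behind the grasp point. The pads swing forward as they close: fully open they stand 13 mm farther back than shut.
Start: joints at [-72.726, 21.618, 4.641, 73.018, 0, 83.68], TCP at [230.164, -526.964, 231.329] pointing down, gripper open.
Joint ranges: [-156.06, 156.06], [-48.1, 94.91], [-58.44, 69.94], [-101.28, 121.22], [-78.64, 73.56], [-180, 180]. Speed limits (degrees/s): [147.25, 147.25, 180, 180, 180, 180].

## Interface

Orientations are given as a 3x3 rotation matrix whose columns are the frame's x, y, z axes.
In Python, from cell import env gives the robot as it stands.
- The arm moves only by the tool step_arm, never from a script. Its argument "moves" is a list of rows, each a list of 4 numbers: the shift along the tool's x, y, z in mm, then the turn about the tool's z in units of 5 degrees (1.0 is 5 degrees). In form: [[tx, ty, tz, yaw], ...]. A call has exactly 5 rows; each row shifts and turns the commanded pose from where the row before left it, along the tool's axes as they then stand; what a row does not reach is not made up. A row lasts 1/12 s, in which the tool goes at most 41.7 mm and 7.16 degrees, less where a joint would pass 70% of its speed; a pose out of reach is approached as far as the arm can. A call with a gripper value outside its range is refused whole. "grip" is the closure, from -1 (fully open) to 1 (shut), set as the call begins (left out, the last holds). The fingers move at their own pace and stop on an object; "newtons" is the grip in N (left out, the last holds). Time passes only in rows, so rows that do not move let the fingers close, or fill a call up. It gives the time, the measured TCP pose, the force, the opening and the grip force at its end, in the units of the state.
- env.read_state(): the state, without advancing time (a new reading comes with each control period).
- env.grab_frame(name): name is "scene" or "top" or "wrist"; returns a dict with "pixels" (480x640x3 uint8, red, green, blue), "intrinsics" (3x3 intrinsics, pixels), "dist" ([k1, k2, p1, p2, k3] as OpenCV has them; the pictures are not rectified), "rvec" (rotation vector, rad) and "tvec" (3), from world to camera coordinates, as OpenCV has them. Camera axes: x right, y down, z forward; pixel columns grow to the right and rows downward; lengths in mm; the calibration is good to about 2 mm. A picture is of the moment at which its call begins. There is no depth.
- env.hand_in(): hands the job in; it is judged then, once.
The state is a dict: "clock": time; "joint_pos": joint angles; "qvel": joint speeds; "joint_efforts": joint torques, N m; "tcp_pos": TCP position; "tool_rot": TCP orientation; "force": force on the tool from outside, world axes, zero at the start; "moment": the same for the moment, N m; "width": finger opening in mm; "grasp_force": force on a finger pad.
Only numpy, scipy, OpenCV 4.12 (cv2) and the standard library are available. Lean on these libraries where they do the work, as an engineer would, in place of code of your own. Each camera call takes 0.05 s, during which the arm holds its last target. There are 200 camera calls.

## Task

The handlamp stands in the way in front of the snap hooks: first lift it off its stand and set it down gently (no dropping), upright, in the middle of the round rubber mat beside. Then clip every driver lying on the bench to the snap hook of its own colour: push its ring past the sprung gate and let go so that it hangs in the hook with the gate shut again. When all are hung, put the lamp gently back upright in the middle of its stand, and leave the other things on the bench where they are.

Things in the scene. Friction and masses are not known exactly. Their poses are not given: they have to be found in the camera images.
- lamp: orange and black LED handlamp, 143 mm high with its handle, round foot 72 mm across; origin at the centre of its underside, z up. Loose, 0.3 to 0.55 kg. Handle: flat-sided bar over the top along the lamp's own y, 66 mm long, 16 mm wide (along x), 14 mm high, with 35 mm of free space under it above the orange cap
- lamp_handle (a point): middle of the lamp's handle bar, 136 mm above the lamp's underside; same axes as the lamp
- stand: the lamp's fixed round metal stand, 100 mm across and 40 mm high with a flat aluminium top; origin at the centre of its underside on the bench. The lamp starts on it
- mat: fixed round black rubber mat, 120 mm across, 4 mm thick; origin at the centre of its underside on the bench
- driver_red: stubby hex driver, red handle, steel hang ring, 70 g, loose, flat on the bench (may be absent). Origin: centre of the ring, which lies in the driver's xy plane (6 mm wire, 36 mm inner, 48 mm outer diameter). Handle: flat-sided block 50 (x) by 18 by 18 mm, its centre at x = -46 mm, joined to the ring; beyond it a 6 mm blade reaches x = -96 mm
- hook_red: fixed upright snap hook, red base plate and collar. Origin on the bench under mid-throat, x from nose to post. Post 12 mm thick at x = +21, 205 mm high; from it an 8 mm bar (bowl, axis 145 mm up) runs to x = -17 mm and turns up as the nose, top at 206 mm. The throat opens upward, shut by the gate. A hung ring encircles the bowl, its centre 5 to 35 mm below. Plate 12 mm high, x -15 to 75 mm
- gate_red (a joint): sprung brass gate of the red hook, rad: 0 = shut (level, 190 mm up, 6 mm bar from its pivot at the post, hook x = +17 mm, to within 1 mm of the nose); to 1.3 as its nose end swings down. Cannot swing up. A level ring around the nose, its far side in the throat, pushed down with 1 to 3 N opens it and slips past its end 20 to 27 mm lower (soonest near the nose); it then springs shut above
- driver_blue: stubby hex driver, blue handle, steel hang ring, 70 g, loose, flat on the bench (may be absent). Origin: centre of the ring, which lies in the driver's xy plane (6 mm wire, 36 mm inner, 48 mm outer diameter). Handle: flat-sided block 50 (x) by 18 by 18 mm, its centre at x = -46 mm, joined to the ring; beyond it a 6 mm blade reaches x = -96 mm
- hook_blue: fixed upright snap hook, blue base plate and collar. Origin on the bench under mid-throat, x from nose to post. Post 12 mm thick at x = +21, 205 mm high; from it an 8 mm bar (bowl, axis 145 mm up) runs to x = -17 mm and turns up as the nose, top at 206 mm. The throat opens upward, shut by the gate. A hung ring encircles the bowl, its centre 5 to 35 mm below. Plate 12 mm high, x -15 to 75 mm
- gate_blue (a joint): sprung brass gate of the blue hook, rad: 0 = shut (level, 190 mm up, 6 mm bar from its pivot at the post, hook x = +17 mm, to within 1 mm of the nose); to 1.3 as its nose end swings down. Cannot swing up. A level ring around the nose, its far side in the throat, pushed down with 1 to 3 N opens it and slips past its end 20 to 27 mm lower (soonest near the nose); it then springs shut above
- driver_green: stubby hex driver, green handle, steel hang ring, 70 g, loose, flat on the bench (may be absent). Origin: centre of the ring, which lies in the driver's xy plane (6 mm wire, 36 mm inner, 48 mm outer diameter). Handle: flat-sided block 50 (x) by 18 by 18 mm, its centre at x = -46 mm, joined to the ring; beyond it a 6 mm blade reaches x = -96 mm
- hook_green: fixed upright snap hook, green base plate and collar. Origin on the bench under mid-throat, x from nose to post. Post 12 mm thick at x = +21, 205 mm high; from it an 8 mm bar (bowl, axis 145 mm up) runs to x = -17 mm and turns up as the nose, top at 206 mm. The throat opens upward, shut by the gate. A hung ring encircles the bowl, its centre 5 to 35 mm below. Plate 12 mm high, x -15 to 75 mm
- gate_green (a joint): sprung brass gate of the green hook, rad: 0 = shut (level, 190 mm up, 6 mm bar from its pivot at the post, hook x = +17 mm, to within 1 mm of the nose); to 1.3 as its nose end swings down. Cannot swing up. A level ring around the nose, its far side in the throat, pushed down with 1 to 3 N opens it and slips past its end 20 to 27 mm lower (soonest near the nose); it then springs shut above
- driver_yellow: stubby hex driver, yellow handle, steel hang ring, 70 g, loose, flat on the bench (may be absent). Origin: centre of the ring, which lies in the driver's xy plane (6 mm wire, 36 mm inner, 48 mm outer diameter). Handle: flat-sided block 50 (x) by 18 by 18 mm, its centre at x = -46 mm, joined to the ring; beyond it a 6 mm blade reaches x = -96 mm
- hook_yellow: fixed upright snap hook, yellow base plate and collar. Origin on the bench under mid-throat, x from nose to post. Post 12 mm thick at x = +21, 205 mm high; from it an 8 mm bar (bowl, axis 145 mm up) runs to x = -17 mm and turns up as the nose, top at 206 mm. The throat opens upward, shut by the gate. A hung ring encircles the bowl, its centre 5 to 35 mm below. Plate 12 mm high, x -15 to 75 mm
- gate_yellow (a joint): sprung brass gate of the yellow hook, rad: 0 = shut (level, 190 mm up, 6 mm bar from its pivot at the post, hook x = +17 mm, to within 1 mm of the nose); to 1.3 as its nose end swings down. Cannot swing up. A level ring around the nose, its far side in the throat, pushed down with 1 to 3 N opens it and slips past its end 20 to 27 mm lower (soonest near the nose); it then springs shut above
- jar: bystander, not to be disturbed: small glass jar with red lid, 36 mm across, 55 mm high; origin at its underside
- tape: bystander, not to be disturbed: roll of blue tape, 60 mm across, 20 mm high; origin at its underside
- offcut: bystander, not to be disturbed: wooden offcut 50 by 60 by 22 mm; origin at its underside
- spanner: bystander, not to be disturbed: steel spanner 150 mm long, lying flat; origin on its length axis
- house: bystander, not to be disturbed: wooden model house about 95 by 80 mm, 100 mm high; origin at its underside
- screwbox: bystander, not to be disturbed: grey divided screw box 90 by 120 by 35 mm; origin at its underside
Things that resemble listed ones, but are neither listed nor needed, are in the scene too. What is shaped like the stand but orange or pink is not meant.

How it is judged:
By the outcome, as a careful person would: the job done as asked, in the order asked, and still so for the second after the job is handed in, with the robot touching nothing.
Of driver_red, driver_blue, driver_green, driver_yellow only 3 to 4 are there at a start; the rules pass over those that are not, and their reading is None.
At some moment in a run one of driver_red, driver_blue, driver_green, driver_yellow may be knocked a few centimetres aside while the robot is not near it.
It also fails if it takes over 200 s, if anything falls off the work surface, if the arm or the gripper's body presses on something with over 40 N, if the wrist force passes 120 N, or if a joint passes its speed limit or range.

## Working session

There is one attempt and no reset: what is moved stays moved. The work goes in short steps, Python scripts to look and compute and a tool call to move; the robot and the scene stay as the last step left them, time stands still between calls to the robot, and variables do not carry over. Pictures are saved under pics/ and viewed, at most 14 in all, crops included, and the job is handed in when it is done.

Besides the shell and the picture viewer there is one more tool, called after ">>>" as name(argument=value, ...) on one line, values as JSON. step_arm: Moves the arm, as the interface text tells. Its arguments: {"type":"object","properties":{"moves":{"type":"array"},"grip":{"type":"number"},"newtons":{"type":"number"}},"required":["moves"]}

```bash
mkdir -p pics; cat > h.py <<'E'
import numpy as np, cv2
from cell import env
def grab(n,save=None):
    f=env.grab_frame(n)
    if save:
        cv2.imwrite(f'pics/{save}.png',cv2.cvtColor(f['pixels'],cv2.COLOR_RGB2BGR))
        np.savez(f'pics/{save}.npz',**f)
    return f
def load(s): return dict(np.load(f'pics/{s}.npz'))
def ray(f,px):
    px=np.array(px,float).reshape(-1,1,2)
    u=cv2.undistortPoints(px,np.array(f['intrinsics']),np.array(f['dist'])).reshape(-1,2)
    R=cv2.Rodrigues(np.array(f['rvec'],float))[0]; t=np.array(f['tvec'],float).ravel()
    return -R.T@t, np.c_[u,np.ones(len(u))]@R
def onz(f,px,z):
    c,d=ray(f,px); return c+d*((z-c[2])/d[:,2])[:,None]
def tri(f1,p1,f2,p2):
    c1,d1=ray(f1,p1);c2,d2=ray(f2,p2);d1=d1[0]/np.linalg.norm(d1);d2=d2[0]/np.linalg.norm(d2)
    s=np.linalg.lstsq(np.c_[d1,-d2],c2-c1,rcond=None)[0]
    a=c1+s[0]*d1;b=c2+s[1]*d2
    return (a+b)/2,np.linalg.norm(a-b)
def proj(f,P):
    return cv2.projectPoints(np.array(P,float).reshape(-1,3),np.array(f['rvec'],float),np.array(f['tvec'],float),np.array(f['intrinsics']),np.array(f['dist']))[0].reshape(-1,2)
E
python3 - <<'E'
from h import *
for n in('scene','top','wrist'):
    f=grab(n,n+'0'); print(n,ray(f,[[320,240]]))
s=env.read_state();print(s['tcp_pos'],s['tool_rot'],s['width'])
E
```

```text
scene (array([1022.85358018,  512.09871674, 1067.70437111]), array([[-0.39392036, -0.43475776, -0.80986952]]))
top (array([3.68914432e+02, 1.36269466e-02, 1.04374932e+03]), array([[ 0.18860062,  0.03593895, -0.98145582]]))
wrist (array([ 289.62851504, -501.42692429,  373.16611723]), array([[-0.24712191, -0.11878678, -0.96187207]]))
[ 230.00697003 -526.43499063  230.56386373] [[ 9.16388050e-01  4.00290761e-01 -4.98288186e-04]
 [ 4.00291041e-01 -9.16386784e-01  1.53116088e-03]
 [ 1.56284844e-04 -1.60259783e-03 -9.99998704e-01]] 85.32702949166034
```

View pics/scene0.png

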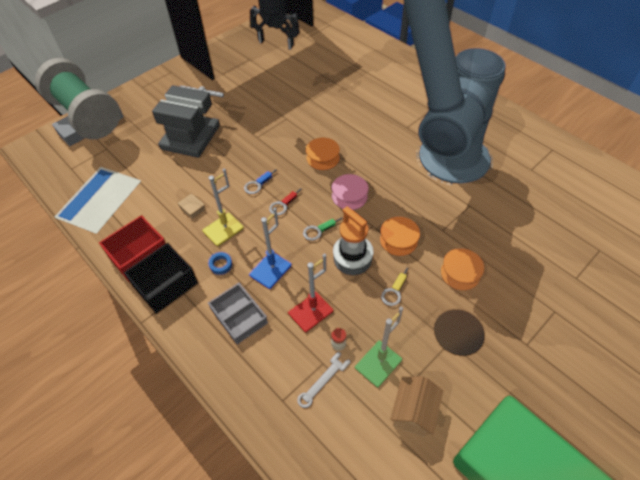

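View pics/top0.png

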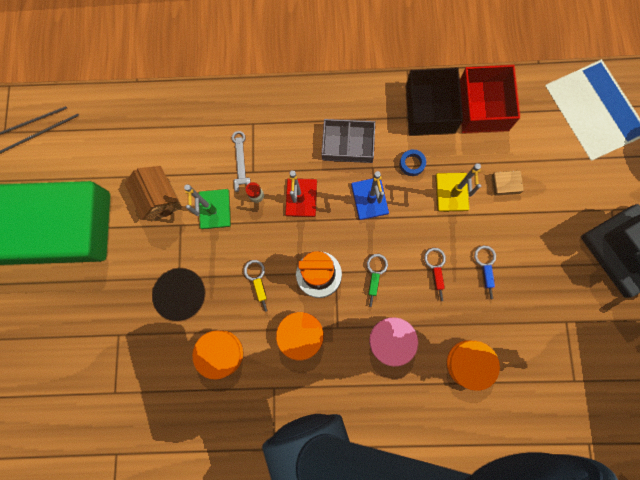

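The scene view shows all four drivers: blue (262,182), red (288,200), green (325,228) and yellow (397,287). The hooks are yellow, blue, red and green. In the top view the lamp is at (318,272) on the silver stand, the mat is at (179,294), and the drivers lie in front of the hooks.

```bash
cat >> h.py <<'E'
HUE={'red':[(0,5),(174,180)],'yellow':[(24,33)],'green':[(50,75)],'blue':[(106,122)],'orange':[(7,15)]}
def mask(f,c,s=130,v=50):
    h=cv2.cvtColor(np.array(f['pixels']),cv2.COLOR_RGB2HSV); m=np.zeros(h.shape[:2],np.uint8)
    for a,b in HUE[c]: m|=cv2.inRange(h,(a,s,v),(b,255,255))
    return m
def blobs(m,lo=15,hi=1e9):
    n,l,st,ce=cv2.connectedComponentsWithStats(m)
    return [(int(st[i,4]),ce[i].round(1).tolist(),st[i,:4].tolist()) for i in range(1,n) if lo<=st[i,4]<=hi]
E
python3 - <<'E'
from h import *
for n in('top0','scene0'):
    f=load(n)
    for c in HUE:
        print(n,c,blobs(mask(f,c,170 if c!='green' else 130),30))
t=load('top0')
for nm,p,z in [('stand',(319,274),40),('mat',(179,294),4),('lamp',(318,262),136)]: print(nm,onz(t,[p],z))
im=cv2.imread('pics/top0.png')[155:300,175:510]
cv2.imwrite('pics/c1.png',cv2.resize(im,None,fx=2.38,fy=2.38,interpolation=cv2.INTER_CUBIC))
E
```

```text
top0 red [(2965, [488.1, 97.9], [460, 65, 60, 68]), (913, [302.2, 198.6], [285, 179, 32, 38]), (155, [252.5, 189.4], [246, 183, 14, 14]), (170, [438.4, 278.3], [433, 267, 11, 23])]
top0 yellow [(984, [451.7, 191.8], [436, 173, 33, 38]), (168, [259.3, 289.4], [253, 279, 13, 22])]
top0 green [(8507, [52.9, 222.2], [0, 181, 110, 83]), (1028, [214.8, 209.0], [199, 189, 31, 40]), (170, [373.7, 284.0], [369, 273, 11, 23])]
top0 blue [(1381, [612.2, 98.9], [584, 64, 56, 73]), (206, [412.8, 161.2], [401, 150, 24, 23]), (809, [367.5, 200.5], [352, 179, 37, 40]), (146, [488.6, 276.0], [484, 266, 10, 22])]
top0 orange [(220451, [312.3, 236.3], [0, 0, 640, 480]), (33, [22.9, 160.6], [18, 156, 13, 10]), (96, [411.9, 162.4], [406, 157, 14, 11]), (48, [4.0, 164.2], [0, 158, 13, 12]), (30, [14.4, 164.0], [11, 159, 7, 10]), (112, [34.8, 174.2], [23, 166, 24, 16]), (136, [484.9, 255.5], [478, 249, 14, 14]), (135, [434.7, 257.9], [428, 251, 14, 14]), (135, [376.8, 263.8], [370, 257, 14, 14]), (127, [254.0, 269.9], [248, 264, 13, 13])]
scene0 red [(80, [289.6, 197.6], [283, 192, 14, 13]), (1928, [131.6, 243.4], [100, 216, 65, 58]), (868, [310.2, 312.3], [289, 293, 44, 39]), (61, [337.8, 334.8], [332, 329, 13, 12])]
scene0 yellow []
scene0 green [(54, [326.9, 225.4], [321, 221, 13, 10]), (5730, [515.2, 445.3], [455, 397, 132, 83])]
scene0 blue [(1326, [373.8, 13.3], [327, 0, 75, 38]), (43, [409.3, 37.1], [407, 28, 5, 16]), (61, [271.0, 259.2], [267, 254, 9, 10]), (74, [276.6, 272.1], [272, 267, 12, 13])]
scene0 orange [(763, [323.9, 153.3], [308, 138, 31, 32]), (453, [354.8, 227.1], [342, 210, 26, 32]), (779, [399.6, 236.1], [380, 217, 39, 39]), (570, [467.7, 269.0], [445, 249, 38, 40])]
stand [[486.50645944  40.95414329  40.        ]]
mat [[455.96203797 359.02617497   4.        ]]
lamp [[499.15541458  38.39541574 136.        ]]
```

View pics/c1.png

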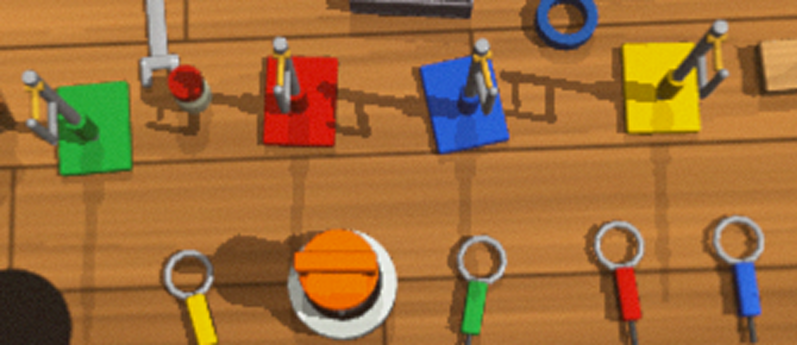

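The crop shows each hook with its post at the back and its nose towards the robot. The green post top is near (31,78), red (280,45), blue (481,47) and yellow (720,28). The lamp handle runs roughly along world y at (337,262). I'll turn the tool across the handle and go over the lamp.

>>> step_arm(moves=[[0, 0, -10, -1.33], [0, 0, -10, -1.33], [0, 0, -10, -1.33], [0, 0, -10, -1.33], [0, 0, -10, -1.33]], grip=-1)

```text
clock: 0.57
tcp_pos: [230.1, -526.7, 281.4]
tool_rot: [[0.542, 0.84, -0.0], [0.84, -0.542, 0.001], [0.001, -0.001, -1.0]]
force: [0.1, 0.6, -0.7]
width: 85.4
grasp_force: 0.0
```

>>> step_arm(moves=[[0, 0, -10, -1.33], [0, 0, -10, -1.33], [0, 0, -10, -1.33], [0, 0, -10, -1.33], [0, 0, -10, -1.33]])

```text
clock: 0.98
tcp_pos: [230.1, -526.7, 331.4]
tool_rot: [[-0.007, 1.0, -0.0], [1.0, 0.007, 0.001], [0.001, -0.0, -1.0]]
force: [0.3, -1.0, 0.2]
width: 85.5
grasp_force: 0.0
```

>>> step_arm(moves=[[28, 13, 0, 0], [28, 13, 0, 0], [28, 13, 0, 0], [28, 13, 0, 0], [28, 13, 0, 0]])

```text
clock: 1.4
tcp_pos: [295.2, -385.4, 331.0]
tool_rot: [[-0.001, 1.0, -0.0], [1.0, 0.001, 0.001], [0.001, -0.0, -1.0]]
force: [0.1, 0.1, -0.3]
width: 85.3
grasp_force: 0.0
```

>>> step_arm(moves=[[28, 13, 0, 0], [28, 13, 0, 0], [28, 13, 0, 0], [28, 13, 0, 0], [28, 13, 0, 0]])

```text
clock: 1.82
tcp_pos: [359.8, -245.2, 331.1]
tool_rot: [[-0.001, 1.0, -0.0], [1.0, 0.001, 0.0], [0.0, -0.0, -1.0]]
force: [1.1, -0.6, 0.0]
width: 85.6
grasp_force: 0.0
```

>>> step_arm(moves=[[28, 13, 0, 0], [28, 13, 0, 0], [28, 13, 0, 0], [28, 13, 0, 0], [28, 13, 0, 0]])

```text
clock: 2.23
tcp_pos: [424.7, -105.1, 331.2]
tool_rot: [[-0.002, 1.0, -0.0], [1.0, 0.002, 0.0], [0.0, -0.0, -1.0]]
force: [0.3, -0.3, -0.3]
width: 85.4
grasp_force: 0.0
```

>>> step_arm(moves=[[28, 13, 0, 0], [28, 13, 0, 0], [14, 13, 0, 0], [0, 13, 0, 0], [0, 0, 0, 0]])

```text
clock: 2.65
tcp_pos: [477.9, -35.5, 330.6]
tool_rot: [[-0.004, 1.0, -0.0], [1.0, 0.004, 0.0], [0.0, -0.0, -1.0]]
force: [1.8, -0.5, 0.7]
width: 85.7
grasp_force: 0.0
```

```bash
python3 - <<'E'
from h import *
f=grab('wrist','w1'); s=env.read_state(); print(s['tcp_pos'],s['tool_rot'][:,0] if hasattr(s['tool_rot'],'shape') else s['tool_rot'],s['joint_pos'],s['clock'])
E
```

```text
[476.73913514 -36.08943862 330.67149146] [-3.08033505e-03  9.99995253e-01 -7.57742870e-05] [-1.19263183e+01  9.84132488e+00  3.39712608e+00  8.36129606e+01
 -1.66970760e-02  7.78972018e+01] 2.7
```

View pics/w1.png

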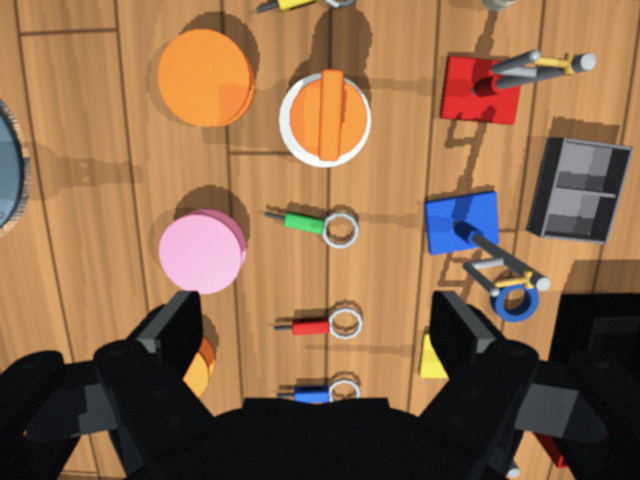

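The wrist view shows the lamp handle from (332,71) to (330,159), the drivers green (305,224), red (312,326) and blue (310,395), and the red and blue hooks. I'll take a second view 110 mm further along y for stereo.

>>> step_arm(moves=[[30, 0, 0, 0], [30, 0, 0, 0], [30, 0, 0, 0], [20, 0, 0, 0], [0, 0, 0, 0]])

```text
clock: 3.12
tcp_pos: [475.1, 75.7, 331.3]
tool_rot: [[-0.005, 1.0, -0.001], [1.0, 0.005, 0.001], [0.001, -0.001, -1.0]]
force: [0.7, -0.0, 0.9]
width: 85.2
grasp_force: 0.0
```

```bash
python3 - <<'E'
from h import *
f=grab('wrist','w2'); s=env.read_state(); print(s['tcp_pos'])
E
```

```text
[475.33648757  74.09383864 331.25656239]
```

View pics/w2.png

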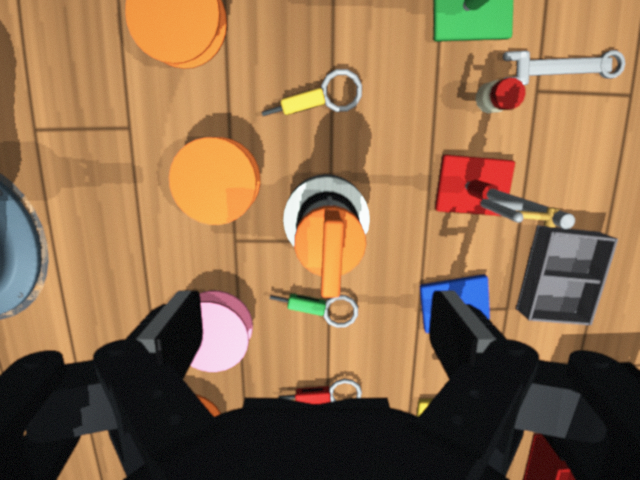

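In the second view the handle runs from (334,213) to (331,297), green's ring is at (341,311), yellow's ring at (342,90) and the red hook's post top at (564,221). Next I'll compute the lamp, stand and mat.

```bash
python3 - <<'E'
from h import *
a,b,t,sc=load('w1'),load('w2'),load('top0'),load('scene0')
# handle: bright orange bar by value channel
for n,f,(x0,y0,x1,y1) in(('w1',a,(280,60,380,170)),('w2',b,(285,195,380,305))):
    h=cv2.cvtColor(f['pixels'],cv2.COLOR_RGB2HSV)[y0:y1,x0:x1]; m=(h[...,1]>150)&(h[...,0]<16)
    v=h[...,2]; print(n,np.percentile(v[m],[5,25,50,75,95]))
    # bar rows profile
    for r in range(4,y1-y0,15): print(r+y0,v[r,30:70:2])
# mat and stand
def ell(f,box,cond):
    x0,y0,x1,y1=box; h=cv2.cvtColor(f['pixels'],cv2.COLOR_RGB2HSV)[y0:y1,x0:x1].astype(int)
    m=cond(h).astype(np.uint8); cs,_=cv2.findContours(m,cv2.RETR_EXTERNAL,cv2.CHAIN_APPROX_NONE)
    c=max(cs,key=cv2.contourArea); e=cv2.fitEllipse(cv2.convexHull(c)); return (e[0][0]+x0,e[0][1]+y0),e[1]
mt=ell(t,(140,260,215,330),lambda h:h[...,2]<60); ms=ell(sc,(425,300,495,365),lambda h:h[...,2]<70)
print('mat',mt,ms,tri(t,[mt[0]],sc,[ms[0]]),onz(t,[mt[0]],4),onz(sc,[ms[0]],4))
sa=ell(a,(270,60,380,175),lambda h:(h[...,1]<60)&(h[...,2]>120)); sb=ell(b,(275,165,380,260),lambda h:(h[...,1]<60)&(h[...,2]>120))
st=ell(t,(290,240,350,305),lambda h:(h[...,1]<60)&(h[...,2]>120))
for k,f,e in(('a',a,sa),('b',b,sb),('t',t,st)): print('stand',k,e,onz(f,[e[0]],40))
E
```

```text
w1 [214. 243. 244. 245. 245.]
64 [113 118 123 117 111 112 108 103 102  79  71 110 122 121 121 126 131 128
 121 117]
79 [194 189 179 174 201 211 219 242 244 245 244 244 244 244 244 243 221 149
 151 122]
94 [245 244 244 245 243 222 231 243 245 244 244 244 244 244 244 241 196 193
 223 244]
109 [244 245 245 245 241 209 238 245 245 245 245 245 245 245 244 235 194 200
 239 245]
124 [245 245 245 245 240 220 243 245 245 245 245 245 244 245 244 218 237 246
 246 244]
139 [245 245 245 245 229 229 245 245 245 246 246 245 246 246 240 233 245 245
 246 245]
154 [240 236 238 243 221 238 245 245 244 245 245 245 245 245 234 237 242 240
 244 250]
169 [183 199 201 199 192 187 184 189 167 125 162 207 209 208 207 212 214 210
 207 201]
w2 [102.  205.5 240.  247.  248. ]
199 [ 18  16  16  27  35  40  53  73  67  40  31  21  21  16  18  16  50 144
 190 196]
214 [246 247 247 248 233 113 101 101 104  99 104 100 142 200 199 224 245 234
 186 110]
229 [248 248 248 247 219 237 247 248 248 248 248 248 247 248 218 217 246 248
 247 248]
244 [248 247 248 245 212 245 248 248 248 248 248 248 247 241 200 242 248 247
 248
[... 388 characters left out ...]
232299805), (50.0800895690918, 53.27536392211914)) ((469.76535415649414, 345.4016761779785), (13.867208480834961, 34.28608322143555)) (array([452.66837209, 387.07965875, -40.31902141]), np.float64(24.17901336738777)) [[455.78877136 361.29840916   4.        ]] [[467.3580773  400.87781379   4.        ]]
stand a ((324.4066963195801, 119.52377700805664), (92.18231964111328, 94.69600677490234)) [[486.68933325  41.94938991  40.        ]]
stand b ((325.9092330932617, 218.42668533325195), (83.02838897705078, 86.68917083740234)) [[486.63521579  42.80274771  40.        ]]
stand t ((318.5701484680176, 274.01528549194336), (44.91456604003906, 45.6434211730957)) [[486.50331776  41.89169517  40.        ]]
```

```bash
python3 - <<'E'
from h import *
a,b,t,sc=load('w1'),load('w2'),load('top0'),load('scene0')
print('handle',tri(a,[(330.3,115.5)],b,[(331.8,257)]),onz(a,[(330.3,115.5)],183),onz(b,[(331.8,257)],183))
g=cv2.cvtColor(sc['pixels'],cv2.COLOR_RGB2GRAY)[300:365,425:495]
for th in(50,60,75,90):
    cs,_=cv2.findContours((g<th).astype(np.uint8),cv2.RETR_EXTERNAL,cv2.CHAIN_APPROX_NONE);c=max(cs,key=cv2.contourArea);e=cv2.fitEllipse(c)
    p=(e[0][0]+425,e[0][1]+300); print(th,p,e[1],onz(sc,[p],4))
    print(tri(t,[(178,294.1)],sc,[p]))
E
```

```text
handle (array([488.12157629,  40.7763282 , 175.70438826]), np.float64(0.02672948868865969)) [[487.86994337  40.48350624 183.        ]] [[487.77922216  43.19955648 183.        ]]
50 (480.03112030029297, 343.937686920166) (1.4799957275390625, 4.994997501373291) [[447.4882556  415.47166664   4.        ]]
(array([445.70535037, 393.88111595, -29.50996511]), np.float64(47.820711842685576))
60 (471.0029296875, 345.12690353393555) (12.166797637939453, 34.08975601196289) [[464.76818091 402.48645728   4.        ]]
(array([451.78397334, 387.7893198 , -38.74601229]), np.float64(27.07842041558395))
75 (459.44428634643555, 332.58118438720703) (41.79841232299805, 49.668643951416016) [[458.28976749 364.35007776   4.        ]]
(array([455.97560875, 363.35226245,  -0.93613178]), np.float64(0.8486490489664883))
90 (459.1967086791992, 332.35971450805664) (43.14182662963867, 51.34026336669922) [[458.24625763 363.59465672   4.        ]]
(array([ 4.56083250e+02,  3.62889585e+02, -2.74997168e-01]), np.float64(0.2944403224190423))
```

>>> step_arm(moves=[[-16, 6, 0, 0.55], [-16, 6, 0, 0], [0, 0, 20, 0], [0, 0, 20, 0], [0, 0, 20, 0]])

```text
clock: 3.58
tcp_pos: [487.4, 39.1, 270.8]
tool_rot: [[0.049, 0.999, 0.001], [0.999, -0.049, -0.001], [-0.001, 0.001, -1.0]]
force: [-0.1, -0.4, 0.5]
width: 85.2
grasp_force: 0.0
```

>>> step_arm(moves=[[0, 0, 25, 0], [0, 0, 25, 0], [0, 0, 25, 0], [0, 0, 20, 0], [0, 0, 12, 0]])

```text
clock: 4.0
tcp_pos: [485.3, 39.5, 161.8]
tool_rot: [[0.049, 0.999, -0.004], [0.999, -0.049, -0.001], [-0.001, -0.004, -1.0]]
force: [-0.9, -0.0, -0.1]
width: 85.4
grasp_force: 0.0
```

>>> step_arm(moves=[[0, 0, 7, 0], [0, 0, 0, 0], [0, 0, 0, 0], [0, 0, 0, 0], [0, 0, 0, 0]])

```text
clock: 4.42
tcp_pos: [488.4, 40.9, 158.5]
tool_rot: [[0.047, 0.999, 0.002], [0.999, -0.047, -0.0], [-0.0, 0.002, -1.0]]
force: [0.0, 0.6, -0.1]
width: 85.5
grasp_force: 0.0
```

>>> step_arm(moves=[[0, 0, 0, 0], [0, 0, 0, 0], [0, 0, 0, 0], [0, 0, 0, 0], [0, 0, 0, 0]], grip=1, newtons=50)

```text
clock: 4.83
tcp_pos: [487.5, 41.3, 157.3]
tool_rot: [[0.046, 0.999, 0.0], [0.999, -0.046, -0.0], [-0.0, 0.0, -1.0]]
force: [-0.5, -0.7, -0.4]
width: 25.4
grasp_force: 0.0
```

>>> step_arm(moves=[[0, 0, 0, 0], [0, 0, 0, 0], [0, 0, 0, 0], [0, 0, 0, 0], [0, 0, 0, 0]])

```text
clock: 5.25
tcp_pos: [487.8, 41.1, 157.4]
tool_rot: [[0.046, 0.999, 0.001], [0.999, -0.046, -0.0], [-0.0, 0.001, -1.0]]
force: [1.3, -0.8, 0.6]
width: 15.2
grasp_force: 49.8
```

>>> step_arm(moves=[[0, 0, 0, 0], [0, 0, 0, 0], [0, 0, 0, 0], [0, 0, 0, 0], [0, 0, 0, 0]])

```text
clock: 5.67
tcp_pos: [487.7, 41.2, 157.4]
tool_rot: [[0.046, 0.999, 0.0], [0.999, -0.046, -0.0], [-0.0, 0.0, -1.0]]
force: [1.4, -0.8, 0.8]
width: 15.1
grasp_force: 49.9
```

>>> step_arm(moves=[[0, 0, -6, 0], [0, 0, -12, 0], [0, 0, -16, 0], [0, 0, -16, 0], [0, 0, -10, 0]])

```text
clock: 6.08
tcp_pos: [486.3, 41.4, 217.8]
tool_rot: [[0.046, 0.999, -0.002], [0.999, -0.046, 0.0], [0.0, -0.002, -1.0]]
force: [0.1, 0.5, -4.4]
width: 15.2
grasp_force: 49.1
```

>>> step_arm(moves=[[10, -1.5, 0, 0], [20, -3, 0, 0], [20, -3, 0, 0], [20, -3, 0, 0], [20, -3, 0, 0]])

```text
clock: 6.5
tcp_pos: [476.1, 133.1, 215.7]
tool_rot: [[0.046, 0.999, -0.004], [0.999, -0.046, 0.0], [-0.0, -0.004, -1.0]]
force: [-0.5, -0.5, -3.8]
width: 15.4
grasp_force: 49.1
```

>>> step_arm(moves=[[20, -3, 0, 0], [20, -3, 0, 0], [20, -3, 0, 0], [20, -3, 0, 0], [20, -3, 0, 0]])

```text
clock: 6.92
tcp_pos: [465.6, 233.6, 215.6]
tool_rot: [[0.046, 0.999, -0.004], [0.999, -0.046, -0.001], [-0.001, -0.004, -1.0]]
force: [-0.2, 0.8, -4.1]
width: 14.9
grasp_force: 49.1
```

>>> step_arm(moves=[[20, -3, 0, 0], [15, -2, 0, 0], [10, -1.5, 0, 0], [0, 0, 0, 0], [0, 0, 0, 0]])

```text
clock: 7.33
tcp_pos: [462.4, 277.5, 216.3]
tool_rot: [[0.045, 0.999, -0.002], [0.999, -0.045, -0.002], [-0.002, -0.002, -1.0]]
force: [0.2, -0.6, -5.0]
width: 15.0
grasp_force: 49.1
```

```bash
python3 - <<'E'
from h import *
f=grab('wrist','w3'); s=env.read_state(); print(s['tcp_pos'],s['tool_rot'],s['width'])
g=cv2.cvtColor(f['pixels'],cv2.COLOR_RGB2GRAY)
print(proj(f,[[456,362,4]]))
E
```

```text
[462.71184144 276.9177959  216.51867443] [[ 0.04628208  0.99892726 -0.00151665]
 [ 0.99892699 -0.04628452 -0.00161766]
 [-0.00168612 -0.00144016 -0.99999754]] 14.879388568065842
[[304.91748002 108.50013355]]
```

View pics/w3.png

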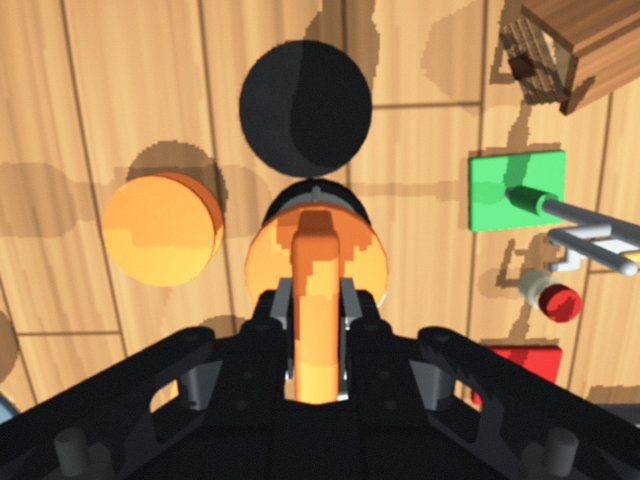

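The mat centre is at (305,109), which agrees with the predicted (305,108.5). I'll carry the lamp over it and lower it.

>>> step_arm(moves=[[18, -2, 0, 0], [20, -2.5, 0, 0], [20, -2.5, 0, 0], [16, -2, 0, 0], [9.6, -1.1, 0, 0]])

```text
clock: 7.8
tcp_pos: [457.1, 362.0, 217.0]
tool_rot: [[0.047, 0.999, -0.0], [0.999, -0.047, 0.0], [0.0, -0.0, -1.0]]
force: [0.8, -1.6, -4.1]
width: 15.1
grasp_force: 49.1
```

>>> step_arm(moves=[[0, 0, 15, 0], [0, 0, 20, 0], [0, 0, 20, 0], [0, 0, 16, 0], [0, 0, 10, 0]])

```text
clock: 8.22
tcp_pos: [456.3, 359.7, 134.1]
tool_rot: [[0.048, 0.999, -0.003], [0.999, -0.048, -0.003], [-0.003, -0.003, -1.0]]
force: [-0.3, 0.1, -4.6]
width: 15.0
grasp_force: 49.1
```

>>> step_arm(moves=[[0, 0, 5, 0], [0, 0, 2, 0], [0, 0, 0, 0], [0, 0, 0, 0], [0, 0, 0, 0]])

```text
clock: 8.63
tcp_pos: [458.0, 362.0, 130.5]
tool_rot: [[0.046, 0.999, 0.002], [0.999, -0.046, 0.001], [0.001, 0.002, -1.0]]
force: [0.7, 0.4, -4.9]
width: 14.8
grasp_force: 49.1
```

>>> step_arm(moves=[[-1, -1, 3, 0], [0, 0, 2, 0], [0, 0, 1, 0], [0, 0, 0, 0], [0, 0, 0, 0]])

```text
clock: 9.05
tcp_pos: [456.0, 360.5, 123.1]
tool_rot: [[0.046, 0.999, -0.0], [0.999, -0.046, -0.0], [-0.0, -0.0, -1.0]]
force: [0.1, 0.6, -4.9]
width: 15.2
grasp_force: 49.1
```

>>> step_arm(moves=[[0, 0, 1, 0], [0, 0, 0.5, 0], [0, 0, 0.5, 0], [0, 0, 0, 0], [0, 0, 0, 0]])

```text
clock: 9.47
tcp_pos: [456.3, 360.6, 121.4]
tool_rot: [[0.046, 0.999, 0.0], [0.999, -0.046, 0.0], [0.0, 0.0, -1.0]]
force: [0.3, 0.6, -3.4]
width: 15.0
grasp_force: 49.3
```

>>> step_arm(moves=[[0, 0, 0.5, 0], [0, 0, 0.5, 0], [0, 0, 0, 0], [0, 0, 0, 0], [0, 0, 0, 0]])

```text
clock: 9.88
tcp_pos: [456.6, 360.7, 121.3]
tool_rot: [[0.046, 0.999, 0.001], [0.999, -0.046, 0.0], [0.0, 0.001, -1.0]]
force: [-1.0, -2.9, 5.9]
width: 15.1
grasp_force: 50.5
```

>>> step_arm(moves=[[0, 0, 0, 0], [0, 0, 0, 0], [0, 0, 0, 0], [0, 0, 0, 0], [0, 0, 0, 0]], grip=-1)

```text
clock: 10.3
tcp_pos: [456.1, 360.6, 120.1]
tool_rot: [[0.046, 0.999, -0.0], [0.999, -0.046, -0.0], [-0.0, -0.0, -1.0]]
force: [-0.6, -0.1, -0.7]
width: 74.5
grasp_force: 0.0
```

>>> step_arm(moves=[[0, 0, 0, 0], [0, 0, 0, 0], [0, 0, 0, 0], [0, 0, 0, 0], [0, 0, 0, 0]])

```text
clock: 10.72
tcp_pos: [456.1, 360.6, 120.2]
tool_rot: [[0.046, 0.999, 0.0], [0.999, -0.046, -0.0], [-0.0, 0.0, -1.0]]
force: [0.6, 0.5, 0.2]
width: 85.4
grasp_force: 0.0
```

>>> step_arm(moves=[[0, 0, -8, 0], [0, 0, -15, 0], [0, 0, -20, 0], [0, 0, -25, 0], [0, 0, -25, 0]])

```text
clock: 11.13
tcp_pos: [455.7, 360.3, 214.5]
tool_rot: [[0.046, 0.999, -0.001], [0.999, -0.046, -0.001], [-0.001, -0.001, -1.0]]
force: [-0.0, 0.0, 0.3]
width: 84.9
grasp_force: 0.0
```

>>> step_arm(moves=[[0, 0, -25, -1.32], [0, 0, -25, -1.32], [0, 0, -25, -1.32], [0, 0, -25, -1.32], [0, 0, -10, -1.32]])

```text
clock: 11.55
tcp_pos: [456.9, 361.1, 327.9]
tool_rot: [[-0.51, 0.86, 0.005], [0.86, 0.51, 0.003], [0.0, 0.006, -1.0]]
force: [-0.0, -0.3, -0.0]
width: 85.3
grasp_force: 0.0
```

>>> step_arm(moves=[[0, 0, 0, -1.32], [0, 0, 0, -1.32], [0, 0, 0, -1.32], [0, 0, 0, -1.32], [0, 0, 0, -1.32]])

```text
clock: 11.97
tcp_pos: [456.1, 360.6, 324.0]
tool_rot: [[-0.896, 0.444, 0.001], [0.444, 0.896, 0.0], [-0.0, 0.0, -1.0]]
force: [-1.1, 0.1, -0.5]
width: 85.3
grasp_force: 0.0
```

>>> step_arm(moves=[[0, 0, 0, -1.32], [0, 0, 0, -1.32], [0, 0, 0, -1.32], [0, 0, 0, -1.36], [0, 0, 0, 0]])

```text
clock: 12.38
tcp_pos: [456.1, 360.6, 323.9]
tool_rot: [[-1.0, -0.001, 0.001], [-0.001, 1.0, 0.0], [-0.001, 0.0, -1.0]]
force: [0.2, 0.1, 0.6]
width: 85.5
grasp_force: 0.0
```

```bash
python3 - <<'E'
from h import *
grab('top','top1');f=grab('wrist','w4'); s=env.read_state(); print(s['tcp_pos'],s['tool_rot'],s['joint_pos'])
E
```

```text
[456.1306665  360.56175841 323.74605245] [[-9.99991778e-01  4.02652574e-03  4.80395882e-04]
 [ 4.02659973e-03  9.99991881e-01  1.53151427e-04]
 [-4.79775314e-04  1.55084530e-04 -9.99999873e-01]] [ 3.20793348e+01  2.25668648e+01  1.96457181e+01  8.70508711e+01
 -7.18303539e-03  3.23100387e+01]
```

View pics/w4.png

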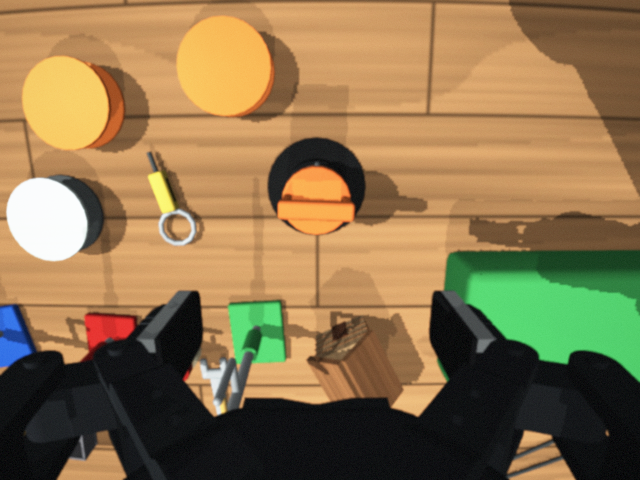

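The lamp stands upright on the mat at (315,205), with the yellow driver at (165,195) and its ring at (179,228). I'll now sweep the wrist camera along y to measure drivers and hooks.

>>> step_arm(moves=[[14, -30, 0, 0], [14, -30, 0, 0], [14, -30, 0, 0], [14, -30, 0, 0], [0, -10, 0, 0]])

```text
clock: 12.9
tcp_pos: [397.1, 227.7, 323.8]
tool_rot: [[-1.0, 0.005, -0.001], [0.005, 1.0, -0.002], [0.001, -0.002, -1.0]]
force: [-0.3, 0.5, 0.5]
width: 85.3
grasp_force: 0.0
```

>>> step_arm(moves=[[0, 0, 0, 0], [0, 0, 0, 0], [0, 0, 0, 0], [0, 0, 0, 0], [0, 0, 0, 0]])

```text
clock: 13.32
tcp_pos: [400.4, 231.6, 323.0]
tool_rot: [[-1.0, 0.0, -0.0], [0.0, 1.0, 0.0], [0.0, 0.0, -1.0]]
force: [1.1, -0.5, -0.2]
width: 85.3
grasp_force: 0.0
```

```bash
python3 -c "
from h import *
grab('wrist','s1')"
```

>>> step_arm(moves=[[0, -30, 0, 0], [0, -30, 0, 0], [0, -30, 0, 0], [0, -10, 0, 0], [0, 0, 0, 0]])

```text
clock: 13.78
tcp_pos: [400.1, 129.4, 323.3]
tool_rot: [[-1.0, 0.004, -0.0], [0.004, 1.0, -0.0], [0.0, -0.0, -1.0]]
force: [0.6, -0.1, -0.0]
width: 85.3
grasp_force: 0.0
```

>>> step_arm(moves=[[0, 0, 0, 0], [0, 0, 0, 0], [0, 0, 0, 0], [0, 0, 0, 0], [0, 0, 0, 0]])

```text
clock: 14.2
tcp_pos: [399.9, 131.4, 323.2]
tool_rot: [[-1.0, -0.0, -0.0], [-0.0, 1.0, 0.0], [0.0, 0.0, -1.0]]
force: [0.6, -0.5, 0.1]
width: 85.4
grasp_force: 0.0
```

```bash
python3 -c "
from h import *
grab('wrist','s2')"
```

>>> step_arm(moves=[[0, -30, 0, 0], [0, -30, 0, 0], [0, -30, 0, 0], [0, -10, 0, 0], [0, 0, 0, 0]])

```text
clock: 14.67
tcp_pos: [399.9, 29.0, 323.3]
tool_rot: [[-1.0, 0.004, 0.0], [0.004, 1.0, -0.001], [-0.0, -0.001, -1.0]]
force: [-0.9, 0.4, -0.7]
width: 85.5
grasp_force: 0.0
```

>>> step_arm(moves=[[0, 0, 0, 0], [0, 0, 0, 0], [0, 0, 0, 0], [0, 0, 0, 0], [0, 0, 0, 0]])

```text
clock: 15.08
tcp_pos: [399.8, 31.3, 323.3]
tool_rot: [[-1.0, -0.0, 0.0], [-0.0, 1.0, -0.0], [-0.0, -0.0, -1.0]]
force: [0.1, 0.8, 0.6]
width: 85.5
grasp_force: 0.0
```

```bash
python3 -c "
from h import *
grab('wrist','s3')"
```

>>> step_arm(moves=[[0, -30, 0, 0], [0, -30, 0, 0], [0, -30, 0, 0], [0, -10, 0, 0], [0, 0, 0, 0]])

```text
clock: 15.55
tcp_pos: [399.9, -70.9, 323.2]
tool_rot: [[-1.0, 0.004, -0.0], [0.004, 1.0, -0.0], [0.0, -0.0, -1.0]]
force: [-0.0, -0.2, -0.1]
width: 85.6
grasp_force: 0.0
```

>>> step_arm(moves=[[0, 0, 0, 0], [0, 0, 0, 0], [0, 0, 0, 0], [0, 0, 0, 0], [0, 0, 0, 0]])

```text
clock: 15.97
tcp_pos: [399.7, -68.6, 323.4]
tool_rot: [[-1.0, -0.0, 0.0], [-0.0, 1.0, 0.0], [-0.0, 0.0, -1.0]]
force: [-0.4, -0.3, 0.1]
width: 85.7
grasp_force: 0.0
```

```bash
python3 -c "
from h import *
grab('wrist','s4')"
```

>>> step_arm(moves=[[0, -30, 0, 0], [0, -30, 0, 0], [0, -30, 0, 0], [0, -10, 0, 0], [0, 0, 0, 0]])

```text
clock: 16.43
tcp_pos: [399.7, -171.0, 323.0]
tool_rot: [[-1.0, 0.004, -0.0], [0.004, 1.0, -0.0], [0.0, -0.0, -1.0]]
force: [-0.0, -0.2, -0.2]
width: 85.3
grasp_force: 0.0
```

>>> step_arm(moves=[[0, 0, 0, 0], [0, 0, 0, 0], [0, 0, 0, 0], [0, 0, 0, 0], [0, 0, 0, 0]])

```text
clock: 16.85
tcp_pos: [399.7, -168.6, 323.5]
tool_rot: [[-1.0, -0.0, 0.0], [-0.0, 1.0, -0.0], [-0.0, -0.0, -1.0]]
force: [-0.7, 0.3, -0.6]
width: 85.3
grasp_force: 0.0
```

```bash
python3 - <<'E'
from h import *
grab('wrist','s5'); s=env.read_state(); print(s['tcp_pos'],s['clock'])
a=[cv2.imread(f'pics/s{i}.png') for i in(2,4)]
cv2.imwrite('pics/s24.png',np.hstack([cv2.resize(x[:,:560],(400,343)) for x in a]))
E
```

```text
[ 399.67276752 -168.72038586  323.43056026] 16.9
```

View pics/s24.png

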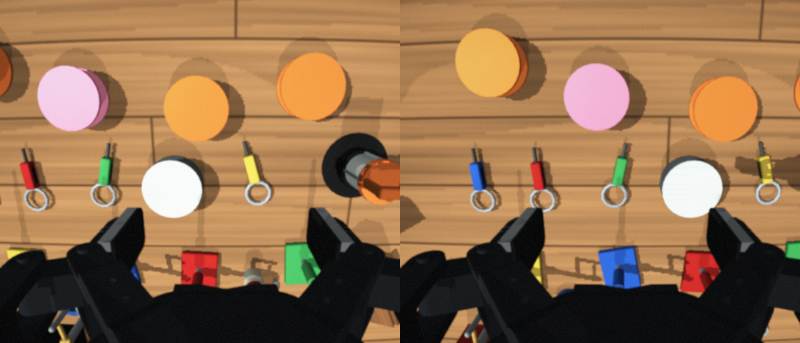

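Both sweep views show the drivers lying with their rings towards the hooks. The hooks themselves are hidden by the fingers, so I'll take those from the top and earlier wrist views.

```bash
cat >> h.py <<'E'
def driver(f,c,rows=(150,310)):
    """handle blob centre and ring centre pixels"""
    m=mask(f,c,150,60); m[:rows[0]]=0; m[rows[1]:]=0
    bl=[b for b in blobs(m,150,2500) if b[2][0]>2 and b[2][0]+b[2][2]<638]
    if not bl: return None
    b=max(bl); hx,hy=b[1]
    h=cv2.cvtColor(np.array(f['pixels']),cv2.COLOR_RGB2HSV)
    g=((h[...,1]<75)&(h[...,2]>90)).astype(np.uint8); k=np.zeros_like(g)
    cv2.circle(k,(int(hx),int(hy)),75,1,-1); g&=k; g[:int(hy)]=0; g=cv2.morphologyEx(g,cv2.MORPH_CLOSE,np.ones((3,3)))
    cs,_=cv2.findContours(g,cv2.RETR_EXTERNAL,cv2.CHAIN_APPROX_NONE)
    cs=[q for q in cs if len(q)>40 and np.linalg.norm(np.array(cv2.minEnclosingCircle(q)[0])-(hx,hy))<60]
    if not cs: return (hx,hy),None,None
    q=max(cs,key=lambda q:cv2.minEnclosingCircle(q)[1]); e=cv2.minAreaRect(q); e2=cv2.fitEllipse(cv2.convexHull(q))
    return (hx,hy),e2[0],e2[1]
E
python3 - <<'E'
from h import *
for c in('red','blue','green','yellow'):
    L=[]
    for i in range(1,6):
        f=load(f's{i}'); d=driver(f,c)
        if d and d[1]: 
            L.append((f,d)); print(c,i,np.round(d[0],1),np.round(d[1],1),np.round(d[2],1),onz(f,[d[0]],15).round(1)[0,:2],onz(f,[d[1]],9).round(1)[0,:2])
    if len(L)>1: 
        for k in(0,1): print('  tri',tri(L[0][0],[L[0][1][k]],L[-1][0],[L[-1][1][k]]))
t=load('top0')
for c in('red','blue','green','yellow'):
    m=mask(t,c,130,40);m[225:]=0
    cs,_=cv2.findContours(cv2.morphologyEx(m,cv2.MORPH_OPEN,np.ones((3,3))),cv2.RETR_EXTERNAL,cv2.CHAIN_APPROX_NONE)
    for q in cs:
        if 600<cv2.contourArea(q)<1800 and cv2.boundingRect(q)[0]>110:
            bx=cv2.boxPoints(cv2.minAreaRect(q)); print(c,bx.round(1).tolist(),onz(t,bx,12)[:,:2].round(1).tolist())
E
```

```text
red 2 [ 38.4 245.3] [ 50.5 278.6] [31.1 36.9] [ 470.1 -222.9] [ 517.8 -219.6]
red 3 [113.8 245.7] [123.4 279.4] [32.3 37.7] [ 470.3 -222.6] [ 517.8 -219.7]
red 4 [192.3 245.7] [198.  280.9] [35.1 39.9] [ 470.  -222.5] [ 519.1 -221.2]
red 5 [272.7 245.7] [276.9 279.9] [34.8 37.2] [ 469.9 -222.6] [ 517.4 -219.2]
  tri (array([ 469.83070866, -222.51418939,   15.51493511]), np.float64(0.2568663574008611))
  tri (array([ 517.35873178, -219.12733355,    9.59861433]), np.float64(0.34427168553633486))
blue 3 [ 32.3 246. ] [ 41.4 276.4] [31.  44.5] [ 471.1 -331.6] [ 514.8 -332. ]
blue 4 [107.2 246.4] [113.8 277.2] [32.4 45. ] [ 471.2 -331.3] [ 514.9 -332.1]
blue 5 [185.3 246.4] [187.8 283.9] [38.8 49.6] [ 470.9 -331.4] [ 523.4 -334.9]
  tri (array([ 470.84325027, -331.18611917,   15.55305805]), np.float64(0.1247097366170387))
  tri (array([ 519.70165815, -334.64540346,    7.52202117]), np.float64(8.057205268266324))
green 1 [ 70.8 241.6] [ 69.6 271.7] [31.5 37.7] [465.4 -78. ] [508. -91.]
green 2 [148.2 241.4] [144.1 272.5] [33.2 38. ] [464.6 -77.6] [508.1 -90.7]
green 3 [227.  239.4] [221.2 
[... 1234 characters left out ...]
9296875, 213.0], [359.1000061035156, 219.5]] [[699.9, -37.7], [712.9, -106.0], [624.5, -120.1], [611.7, -52.9]]
blue [[583.0, 70.5999984741211], [599.7000122070312, 60.099998474121094], [644.2000122070312, 130.6999969482422], [627.5999755859375, 141.1999969482422]] [[953.5, -595.7], [978.1, -636.9], [796.1, -711.3], [772.6, -671.5]]
green [[200.0, 189.0], [229.0, 189.0], [229.0, 224.0], [200.0, 224.0]] [[698.2, 314.9], [695.6, 246.9], [611.9, 246.0], [614.2, 313.0]]
yellow [[436.20001220703125, 173.60000610351562], [466.29998779296875, 171.89999389648438], [468.5, 209.39999389648438], [438.3999938964844, 211.1999969482422]] [[714.0, -235.0], [715.4, -303.9], [626.1, -301.3], [624.5, -233.4]]
```

```bash
python3 - <<'E'
from h import *
t=load('top0')
m=mask(t,'green',120,40);m[226:]=0;m[:,:190]=0
cs,_=cv2.findContours(m,cv2.RETR_EXTERNAL,cv2.CHAIN_APPROX_NONE);q=cv2.convexHull(max(cs,key=cv2.contourArea))
p=cv2.approxPolyDP(q,3,True).reshape(-1,2).astype(float);w=onz(t,p,12)[:,:2];print(p.tolist(),w.round(1).tolist())
# from the crop: tl,tr,br,bl
c=np.array([[57,90],[128,82],[131,170],[62,175]])/2.38+[175,155]
w=onz(t,c,12)[:,:2];print(w.round(1).tolist())
d=(w[0]-w[3])+(w[1]-w[2]);gy=np.degrees(np.arctan2(d[1],d[0]));gc=w.mean(0)
u=d/np.linalg.norm(d);print('green',gy,gc,gc-30*u)
H={'red':(640.4,81.2,-3.4),'blue':(632.7,-84.1,9.4),'yellow':(640,-267.7,-1.3),'green':(*(gc-30*u),gy)}
def mk(im,f,ox,oy,s,hs):
    for k in hs:
        x,y,a=H[k];u=np.array([np.cos(np.radians(a)),np.sin(np.radians(a))])
        for hx,z,col in((21,205,(255,0,255)),(-17,206,(255,255,0)),(21,12,(0,0,0))):
            P=proj(f,[[x+u[0]*hx,y+u[1]*hx,z]])[0]; cv2.drawMarker(im,(int((P[0]-ox)*s),int((P[1]-oy)*s)),col,cv2.MARKER_CROSS,12,1)
    return im
i1=cv2.resize(cv2.imread('pics/top0.png')[155:225,175:495],None,fx=2.5,fy=2.5,interpolation=cv2.INTER_CUBIC); mk(i1,t,175,155,2.5,H)
def crop(n,x0,y0,x1,y1,s,hs):
    i=cv2.resize(cv2.imread(f'pics/{n}.png')[y0:y1,x0:x1],None,fx=s,fy=s,interpolation=cv2.INTER_CUBIC); return mk(i,load(n),x0,y0,s,hs)
i2=crop('w1',420,40,620,240,2,['red','blue']); i3=crop('w4',200,280,300,430,2,['green']); i4=crop('scene0',190,160,250,250,3,['yellow'])
o=np.zeros((600,800,3),np.uint8);o[:175]=i1[:175,:800]
for im,x in((i2,0),(i3,400),(i4,602)): o[180:180+im.shape[0],x:x+im.shape[1]]=im
cv2.imwrite('pics/hk.png',o)
E
```

```text
[[226.0, 189.0], [229.0, 225.0], [200.0, 225.0], [199.0, 192.0]] [[695.9, 254.0], [609.5, 246.0], [611.9, 313.0], [691.0, 317.1]]
[[689.0, 317.2], [694.6, 247.4], [606.1, 243.6], [603.5, 310.4]]
green 3.509839929113968 [648.2725008  279.63651598] [618.32877182 277.79991726]
```

View pics/hk.png

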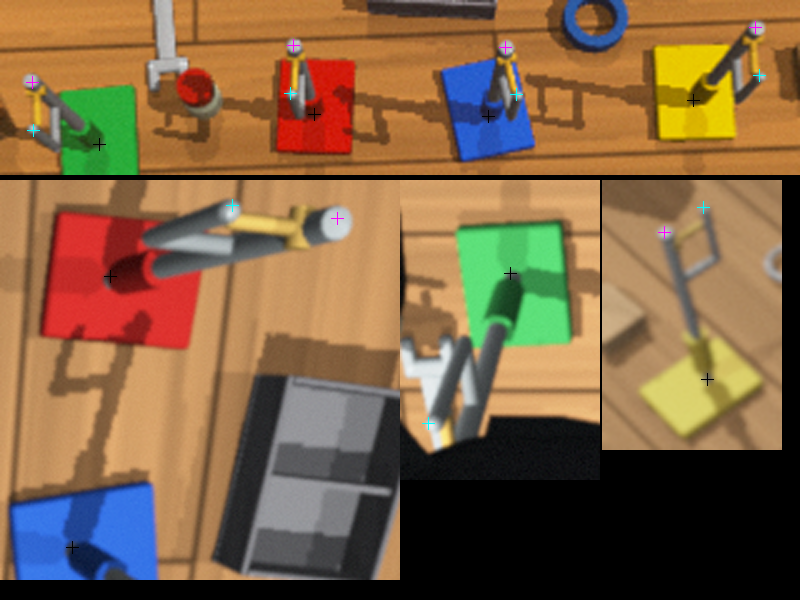

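The predicted post-top and nose crosses land on the hooks in every view, within about 2 mm. I'll check the blue ring now using the ring holes in a fresh top view.

```bash
cat >> h.py <<'E'
def topdrv(t):
    """ring hole and handle from the top picture -> dict colour: ring xy, handle xy, yaw"""
    px=np.array(t['pixels']); h=cv2.cvtColor(px,cv2.COLOR_RGB2HSV)
    holes=[b for b in blobs(mask(t,'orange',120,50),70,200)]
    out={}
    for c in('red','blue','green','yellow'):
        m=mask(t,c,150,50); m[:222]=0
        for n,ce,bx in blobs(m,90,260):
            best=min(holes,key=lambda b:np.hypot(b[1][0]-ce[0],b[1][1]-ce[1]),default=None)
            if best is None: continue
            d=np.hypot(best[1][0]-ce[0],best[1][1]-ce[1])
            if 14<d<27:
                r=onz(t,[best[1]],9)[0];k=onz(t,[ce],15)[0]
                out[c]=(r[:2].round(1),k[:2].round(1),round(float(np.degrees(np.arctan2(*(r-k)[[1,0]]))),1),round(float(np.linalg.norm((r-k)[:2])),1))
    return out
E
python3 - <<'E'
from h import *
t=grab('top','top2')
for n in('top0','top2'): print(n,topdrv(load(n)))
E
```

```text
top0 {'red': (array([ 518.3, -218.1]), array([ 472. , -221.3]), 4.0, 46.4), 'blue': (array([ 519.9, -328.9]), array([ 472.7, -330.3]), 1.8, 47.2), 'green': (array([508.9, -88.4]), array([462.9, -78.6]), -12.1, 47.1), 'yellow': (array([504.4, 189. ]), array([459.6, 175.8]), 16.5, 46.7)}
top2 {'red': (array([ 518.3, -218.6]), array([ 471.6, -221.3]), 3.3, 46.8), 'green': (array([508.9, -88.4]), array([463.1, -78.8]), -11.9, 46.8), 'yellow': (array([504. , 189.3]), array([460.3, 176.2]), 16.6, 45.6)}
```

>>> step_arm(moves=[[-18, -35, 10, -0.36], [-18, -35, 10, 0], [-18, -35, 10, 0], [-18, -35, 10, 0], [0, -22, 10, 0]])

```text
clock: 17.37
tcp_pos: [477.8, -332.6, 271.6]
tool_rot: [[-1.0, -0.031, 0.001], [-0.031, 1.0, -0.001], [-0.001, -0.001, -1.0]]
force: [-0.6, 0.2, 0.1]
width: 85.1
grasp_force: 0.0
```

>>> step_arm(moves=[[0, 0, 30, 0], [0, 0, 35, 0], [0, 0, 35, 0], [0, 0, 35, 0], [0, 0, 30, 0]])

```text
clock: 17.78
tcp_pos: [474.8, -329.0, 106.0]
tool_rot: [[-1.0, -0.031, -0.001], [-0.031, 1.0, 0.001], [0.001, 0.001, -1.0]]
force: [0.4, -0.7, -0.7]
width: 85.5
grasp_force: 0.0
```

>>> step_arm(moves=[[0, 0, 30, 0], [0, 0, 20, 0], [0, 0, 10, 0], [0, 0, 5, 0], [0, 0, 0, 0]])

```text
clock: 18.2
tcp_pos: [475.2, -329.4, 42.8]
tool_rot: [[-1.0, -0.031, -0.001], [-0.031, 1.0, 0.001], [0.001, 0.001, -1.0]]
force: [-0.4, -0.4, 0.8]
width: 85.1
grasp_force: 0.0
```

>>> step_arm(moves=[[0, 0, 0, 0], [0, 0, 0, 0], [0, 0, 0, 0], [0, 0, 0, 0], [0, 0, 0, 0]])

```text
clock: 18.62
tcp_pos: [475.9, -330.1, 44.2]
tool_rot: [[-1.0, -0.03, 0.001], [-0.03, 1.0, -0.001], [-0.001, -0.001, -1.0]]
force: [0.1, 0.3, -0.4]
width: 85.5
grasp_force: 0.0
```

```bash
python3 - <<'E'
from h import *
f=grab('wrist','w5'); s=env.read_state(); print(s['tcp_pos'],s['tool_rot'][:,0])
m=mask(f,'blue',150,60); print(blobs(m,300)); 
for z in(15,18): print([onz(f,[b[1]],z).round(1).tolist() for b in blobs(m,300)])
E
```

```text
[ 475.77836947 -329.95132327   43.93170322] [-9.99535887e-01 -3.04513771e-02 -8.51292598e-04]
[(3635, [314.1, 262.7], [295, 212, 38, 103])]
[[[470.5, -332.0, 15.0]]]
[[[469.4, -332.1, 18.0]]]
```

View pics/w5.png

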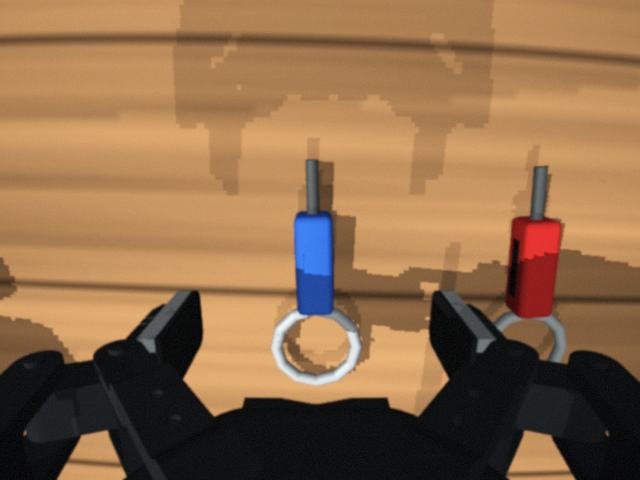

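The close view shows the blue handle at (314,263) with its ring at (316,344), so the tool is 5 mm too far forward. I'll correct that, go down and grip.

>>> step_arm(moves=[[5, -2, 8, 0], [0, 0, 12, 0], [0, 0, 10, 0], [0, 0, 6, 0], [0, 0, 3, 0]])

```text
clock: 19.08
tcp_pos: [469.4, -331.1, 2.7]
tool_rot: [[-1.0, -0.03, -0.002], [-0.03, 1.0, 0.002], [0.002, 0.002, -1.0]]
force: [0.2, 0.5, 0.2]
width: 85.3
grasp_force: 0.0
```

>>> step_arm(moves=[[0, 0, 1, 0], [0, 0, 0, 0], [0, 0, 0, 0], [0, 0, 0, 0], [0, 0, 0, 0]])

```text
clock: 19.5
tcp_pos: [470.9, -332.2, 3.8]
tool_rot: [[-1.0, -0.03, 0.001], [-0.03, 1.0, -0.001], [-0.001, -0.001, -1.0]]
force: [-0.1, 0.8, -0.2]
width: 85.3
grasp_force: 0.0
```

>>> step_arm(moves=[[0, 0, 0, 0], [0, 0, 0, 0], [0, 0, 0, 0], [0, 0, 0, 0], [0, 0, 0, 0]], grip=1, newtons=70)

```text
clock: 19.92
tcp_pos: [470.5, -331.9, 3.4]
tool_rot: [[-1.0, -0.03, 0.0], [-0.03, 1.0, -0.0], [-0.0, -0.0, -1.0]]
force: [-0.5, -1.0, 1.0]
width: 25.4
grasp_force: 0.0
```

>>> step_arm(moves=[[0, 0, 0, 0], [0, 0, 0, 0], [0, 0, 0, 0], [0, 0, 0, 0], [0, 0, 0, 0]])

```text
clock: 20.33
tcp_pos: [470.6, -332.0, 3.6]
tool_rot: [[-1.0, -0.03, 0.0], [-0.03, 1.0, -0.0], [-0.0, -0.0, -1.0]]
force: [-0.4, 0.4, 3.5]
width: 15.9
grasp_force: 70.8
```

>>> step_arm(moves=[[0, 0, -10, 0], [0, 0, -20, 0], [0, 0, -30, 0], [0, 0, -30, 0], [0, 0, -30, 0]])

```text
clock: 20.75
tcp_pos: [469.9, -331.3, 124.5]
tool_rot: [[-1.0, -0.03, -0.001], [-0.03, 1.0, 0.001], [0.001, 0.001, -1.0]]
force: [0.0, -0.9, -1.1]
width: 16.2
grasp_force: 70.3
```

>>> step_arm(moves=[[0, 0, -30, 0], [0, 0, -30, 0], [0, 0, -30, 0], [0, 0, -20, 0], [0, 0, -5, 0]])

```text
clock: 21.17
tcp_pos: [471.8, -333.0, 242.9]
tool_rot: [[-1.0, -0.031, 0.005], [-0.031, 1.0, -0.005], [-0.005, -0.005, -1.0]]
force: [0.2, -0.1, -0.0]
width: 15.9
grasp_force: 70.3
```

>>> step_arm(moves=[[-10, 23.3, 0, 0], [-10, 23.3, 0, 0], [-10, 23.3, 0, 0], [-10, 23.3, 0, 0], [-10, 23.3, 0, 0]])

```text
clock: 21.58
tcp_pos: [516.4, -212.4, 236.9]
tool_rot: [[-1.0, -0.03, -0.002], [-0.03, 1.0, 0.001], [0.002, 0.001, -1.0]]
force: [-0.4, -0.0, -1.0]
width: 16.4
grasp_force: 70.3
```

>>> step_arm(moves=[[-10, 23.3, 0, 0], [-10, 23.3, 0, 0], [-10, 23.3, 0, 0], [-10, 23.3, 0, 0], [-8, 23.3, 0, 0]])

```text
clock: 22.0
tcp_pos: [561.0, -94.5, 236.8]
tool_rot: [[-1.0, -0.03, -0.002], [-0.03, 1.0, 0.001], [0.002, 0.001, -1.0]]
force: [0.6, 0.5, -0.4]
width: 16.2
grasp_force: 70.3
```

>>> step_arm(moves=[[0, 0, 0, -0.8], [0, 0, 0, -0.73], [0, 0, 0, 0], [0, 0, 0, 0], [0, 0, 0, 0]])

```text
clock: 22.42
tcp_pos: [560.8, -96.1, 237.6]
tool_rot: [[-0.987, -0.162, -0.001], [-0.162, 0.987, 0.0], [0.001, 0.0, -1.0]]
force: [0.2, 0.2, -1.1]
width: 16.2
grasp_force: 70.2
```

```bash
python3 - <<'E'
from h import *
t=grab('top','t3'); f=grab('wrist','w6'); sc=grab('scene','sc3'); s=env.read_state(); print(s['tcp_pos'],s['tool_rot'][:,0],s['width'],s['force'])
def cr(n,x0,y0,x1,y1,s): return cv2.resize(cv2.imread(f'pics/{n}.png')[y0:y1,x0:x1],None,fx=s,fy=s,interpolation=cv2.INTER_CUBIC)
a=cr('t3',320,140,440,290,3);b=cr('sc3',210,150,340,300,3)
o=np.zeros((450,750,3),np.uint8);o[:,:360]=a;o[:,360:750]=b
cv2.imwrite('pics/c3.png',o)
E
```

```text
[561.12690504 -96.25654706 238.07013309] [-9.86794894e-01 -1.61974388e-01  3.68487065e-04] 15.777703931400461 [-0.74492937  0.88156425 -0.66089234]
```

View pics/c3.png

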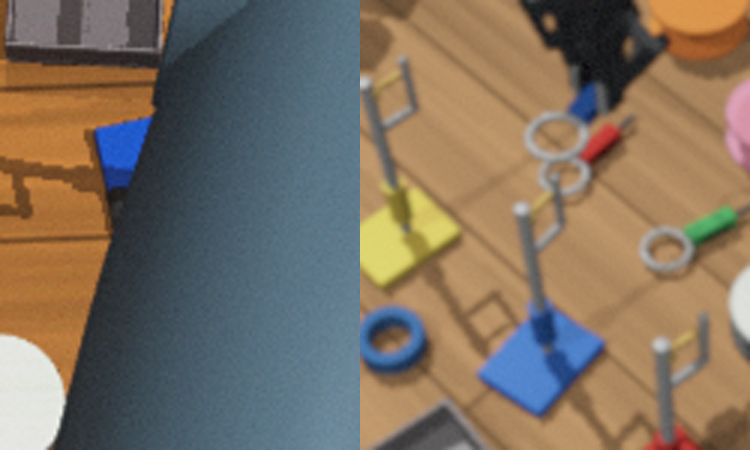

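In the scene crop the blue ring is held level at (556,137), above the blue hook's nose at (556,180). I'll check the ring position numerically.

```bash
python3 - <<'E'
from h import *
f=load('sc3')
g=lambda x,y:(210+(x-360)/3,150+y/3)
print('ring',onz(f,[g(556,137)],243),'nose',onz(f,[g(556,180)],206), 'post',onz(f,[g(521,210)],205))
w=load('w6');h=cv2.cvtColor(w['pixels'],cv2.COLOR_RGB2HSV)
print(proj(w,[[606.5,-88.8,243],[561,-96,253]]))
E
```

```text
ring [[608.22704471 -87.42104227 243.        ]] nose [[617.61212965 -81.8423481  206.        ]] post [[654.50405386 -79.06260379 205.        ]]
[[317.57780925 403.56220937]
 [318.60566156 317.30215386]]
```

>>> step_arm(moves=[[0, 0, 10, 0], [0, 0, 12, 0], [0, 0, 10, 0], [0, 0, 6, 0], [0, 0, 0, 0]])

```text
clock: 22.98
tcp_pos: [559.9, -95.7, 198.1]
tool_rot: [[-0.987, -0.163, -0.004], [-0.163, 0.987, 0.001], [0.003, 0.002, -1.0]]
force: [-1.1, 0.2, -0.8]
width: 16.0
grasp_force: 70.2
```

>>> step_arm(moves=[[0, 0, 5, 0], [0, 0, 5, 0], [0, 0, 5, 0], [0, 0, 5, 0], [0, 0, 0, 0]])

```text
clock: 23.4
tcp_pos: [561.1, -95.8, 179.5]
tool_rot: [[-0.987, -0.163, -0.001], [-0.163, 0.987, 0.0], [0.001, 0.0, -1.0]]
force: [-0.4, 0.9, 0.6]
width: 16.0
grasp_force: 70.4
```

>>> step_arm(moves=[[0, 0, 5, 0], [0, 0, 5, 0], [0, 0, 5, 0], [0, 0, 0, 0], [0, 0, 0, 0]])

```text
clock: 23.82
tcp_pos: [559.5, -95.6, 164.0]
tool_rot: [[-0.987, -0.163, -0.004], [-0.163, 0.987, 0.0], [0.004, 0.001, -1.0]]
force: [-3.1, 0.5, -1.8]
width: 15.9
grasp_force: 70.2
```

>>> step_arm(moves=[[0, 0, 4, 0], [0, 0, 4, 0], [0, 0, 4, 0], [0, 0, 0, 0], [0, 0, 0, 0]])

```text
clock: 24.23
tcp_pos: [561.5, -96.0, 153.1]
tool_rot: [[-0.987, -0.163, 0.0], [-0.163, 0.987, -0.0], [-0.0, -0.0, -1.0]]
force: [0.1, 0.7, -0.1]
width: 16.4
grasp_force: 70.3
```

```bash
python3 - <<'E'
from h import *
f=grab('wrist','w7'); sc=grab('scene','sc4'); s=env.read_state(); print(s['tcp_pos'],s['force'])
def cr(n,x0,y0,x1,y1,s): return cv2.resize(cv2.imread(f'pics/{n}.png')[y0:y1,x0:x1],None,fx=s,fy=s,interpolation=cv2.INTER_CUBIC)
b=cr('sc4',210,170,310,290,4);a=cr('w7',220,240,420,480,2)
o=np.zeros((480,800,3),np.uint8);o[:,:400]=a;o[:,400:]=b
cv2.imwrite('pics/c4.png',o)
E
```

```text
[561.6525866  -96.06109794 153.5197179 ] [-0.27130462  0.21924249 -0.96520261]
```

View pics/c4.png

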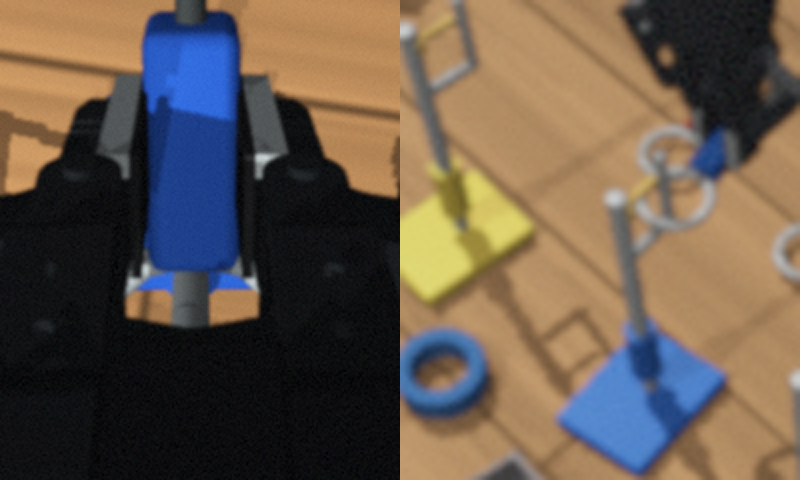

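The ring (crop 675,180) encircles the blue nose below the shut brass gate, and the force is about zero. I'll release and retreat.

>>> step_arm(moves=[[0, 0, 0, 0], [0, 0, 0, 0], [0, 0, 0, 0], [0, 0, 0, 0], [0, 0, 0, 0]], grip=-1)

```text
clock: 24.75
tcp_pos: [561.5, -96.0, 153.4]
tool_rot: [[-0.987, -0.163, 0.0], [-0.163, 0.987, -0.0], [-0.0, -0.0, -1.0]]
force: [-0.3, -0.2, 0.6]
width: 75.4
grasp_force: 0.0
```

>>> step_arm(moves=[[0, 0, 0, 0], [0, 0, 0, 0], [0, 0, 0, 0], [10, 0, -5, 0], [15, 0, -10, 0]])

```text
clock: 25.17
tcp_pos: [536.0, -99.8, 167.4]
tool_rot: [[-0.986, -0.164, -0.002], [-0.164, 0.986, 0.0], [0.002, 0.001, -1.0]]
force: [-0.4, -0.1, 0.1]
width: 85.4
grasp_force: 0.0
```

>>> step_arm(moves=[[25, 0, -20, 0], [25, 0, -30, 0], [25, 0, -30, 0], [0, 0, -30, 0], [0, 0, 0, 0]])

```text
clock: 25.58
tcp_pos: [463.3, -113.3, 284.6]
tool_rot: [[-0.987, -0.162, 0.009], [-0.162, 0.987, -0.004], [-0.008, -0.005, -1.0]]
force: [1.5, 0.1, 0.9]
width: 85.3
grasp_force: 0.0
```

>>> step_arm(moves=[[0, 0, 0, 1.2], [0, 0, 0, 0], [0, 0, 0, 0], [0, 0, 0, 0], [0, 0, 0, 0]])

```text
clock: 26.0
tcp_pos: [462.3, -112.1, 277.7]
tool_rot: [[-0.998, -0.061, -0.001], [-0.061, 0.998, 0.0], [0.001, 0.0, -1.0]]
force: [-0.3, -0.6, -0.3]
width: 85.6
grasp_force: 0.0
```

```bash
python3 - <<'E'
from h import *
f=grab('wrist','w8'); sc=grab('scene','sc5'); t=grab('top','t5'); s=env.read_state(); print(s['tcp_pos'],s['tool_rot'][:,0],s['force'],topdrv(t))
def cr(n,x0,y0,x1,y1,s): return cv2.resize(cv2.imread(f'pics/{n}.png')[y0:y1,x0:x1],None,fx=s,fy=s,interpolation=cv2.INTER_CUBIC)
cv2.imwrite('pics/c5.png',np.hstack([cr('sc5',210,170,310,290,4),cv2.resize(cr('w8',0,0,640,480,1),(400,480))]))
E
```

```text
[ 462.52193959 -112.15311869  277.87382198] [-9.98204352e-01 -5.98953262e-02  7.88013291e-04] [ 0.34256395 -0.87061303  0.31280089] {'yellow': (array([504.7, 188.8]), array([459.2, 175.8]), 16.0, 47.3)}
```

View pics/c5.png

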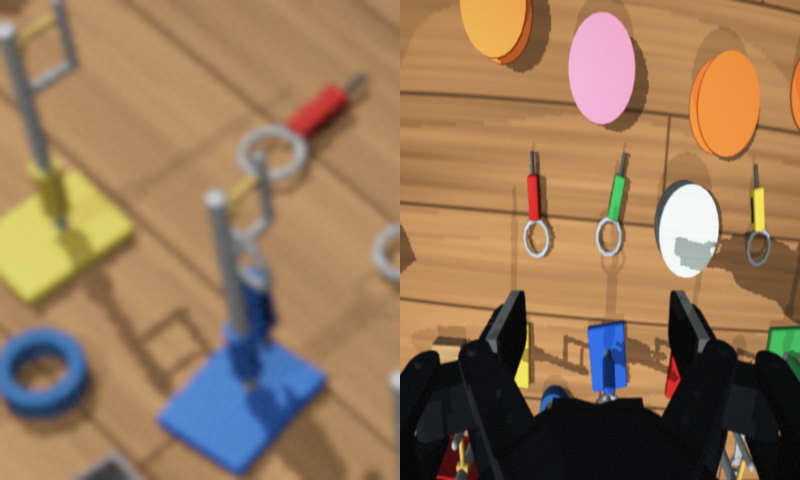

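Blue hangs on its bowl at (250,245), with the handle below and the gate bar level. Next is red, measured numerically from the wrist picture.

```bash
cat >> h.py <<'E'
def loc(f,c,near=None,z=16):
    """handle centre and yaw (deg) from the colour blob nearest to xy 'near', pixels cast onto z"""
    m=mask(f,c,150,50); n,l,st,ce=cv2.connectedComponentsWithStats(m); best=None
    for i in range(1,n):
        if st[i,4]<200: continue
        ys,xs=np.nonzero(l==i); P=onz(f,np.c_[xs,ys],z)[:,:2].astype(np.float32); r=cv2.minAreaRect(P); sz=sorted(r[1])
        if 12<sz[0]<30 and 38<sz[1]<62:
            d=np.linalg.norm(np.array(r[0])-near); 
            if best is None or d<best[0]:
                b=cv2.boxPoints(r); e=max((b[1]-b[0],b[2]-b[1]),key=np.linalg.norm); e=e*np.sign(e[0])
                best=(d,np.round(r[0],1),round(float(np.degrees(np.arctan2(e[1],e[0]))),1),np.round(sz,1))
    return best
def to(xy,yaw,nearz=None):
    """tool-axes shift and turn units from the present pose to xy and yaw"""
    s=env.read_state();p=np.array(s['tcp_pos']);R=np.array(s['tool_rot']); y=np.degrees(np.arctan2(R[1,0],R[0,0]))
    d=R.T@np.array([xy[0]-p[0],xy[1]-p[1],0]); dy=(yaw-y+180)%360-180
    return 'tx %.1f ty %.1f turn %.2f z %.1f'%(d[0],d[1],-dy/5,p[2])
E
python3 - <<'E'
from h import *
f=load('w8')
for c,n in(('red',(470,-222)),('green',(462,-79)),('yellow',(458,175))):
    b=loc(f,c,np.array(n)); print(c,b)
    if b: print(to(b[1],180+b[2]))
b5=loc(load('w5'),'blue',np.array((470,-332)));print(b5)
E
```

```text
red (np.float64(0.47462789598480437), array([ 470.2, -221.6]), 5.1, array([19.9, 48.7]))
tx -1.1 ty -109.7 turn -0.33 z 277.9
green (np.float64(1.572642002681342), array([462.1, -80.6]), -12.3, array([16.1, 47.3]))
tx -1.5 ty 31.5 turn 3.15 z 277.9
yellow (np.float64(4.23524592234647), array([458.6, 170.8]), 15.1, array([23.8, 51.4]))
tx -13.0 ty 282.7 turn -2.33 z 277.9
(np.float64(1.2605407241402882), array([ 471.2, -332.2]), 2.4, array([17.3, 51.1]))
```

>>> step_arm(moves=[[-1.5, 15, 0, 0], [0, 16.5, 0, 0], [0, 0, 20, 1.1], [0, 0, 30, 1.1], [0, 0, 30, 0.95]])

```text
clock: 26.57
tcp_pos: [463.4, -80.7, 198.2]
tool_rot: [[-0.976, 0.217, 0.003], [0.217, 0.976, -0.001], [-0.003, -0.0, -1.0]]
force: [0.8, -0.2, -0.3]
width: 85.4
grasp_force: 0.0
```

>>> step_arm(moves=[[0, 0, 35, 0], [0, 0, 35, 0], [0, 0, 35, 0], [0, 0, 30, 0], [0, 0, 18, 0]])

```text
clock: 26.98
tcp_pos: [459.9, -80.0, 42.0]
tool_rot: [[-0.977, 0.213, -0.004], [0.213, 0.977, 0.001], [0.005, 0.0, -1.0]]
force: [0.1, -0.0, -0.2]
width: 85.1
grasp_force: 0.0
```

>>> step_arm(moves=[[0, 0, 0, 0], [0, 0, 0, 0], [0, 0, 0, 0], [0, 0, 0, 0], [0, 0, 0, 0]])

```text
clock: 27.4
tcp_pos: [464.0, -81.3, 46.9]
tool_rot: [[-0.977, 0.214, 0.003], [0.214, 0.977, -0.001], [-0.004, -0.0, -1.0]]
force: [-0.4, 0.4, -0.6]
width: 85.5
grasp_force: 0.0
```

```bash
python3 - <<'E'
from h import *
f=grab('wrist','g1'); b=loc(f,'green',np.array((462,-80)));print(b,to(b[1],180+b[2]))
E
```

```text
(np.float64(0.5641130550401509), array([461.6, -79.6]), -12.8, array([16.6, 50.6])) tx 2.4 ty 1.1 turn 0.09 z 46.7
```

>>> step_arm(moves=[[2, 1, 10, 0.09], [0, 0, 15, 0], [0, 0, 10, 0], [0, 0, 5, 0], [0, 0, 3, 0]])

```text
clock: 27.87
tcp_pos: [460.6, -79.3, 2.2]
tool_rot: [[-0.975, 0.222, 0.0], [0.222, 0.975, -0.0], [-0.0, -0.0, -1.0]]
force: [0.3, -0.1, -0.0]
width: 85.7
grasp_force: 0.0
```

>>> step_arm(moves=[[0, 0, 0, 0], [0, 0, 0, 0], [0, 0, 0, 0], [0, 0, 0, 0], [0, 0, 0, 0]])

```text
clock: 28.28
tcp_pos: [461.0, -79.5, 2.7]
tool_rot: [[-0.975, 0.222, 0.001], [0.222, 0.975, -0.0], [-0.001, -0.0, -1.0]]
force: [-0.1, 1.1, 0.3]
width: 85.3
grasp_force: 0.0
```

>>> step_arm(moves=[[0, 0, 0, 0], [0, 0, 0, 0], [0, 0, 0, 0], [0, 0, 0, 0], [0, 0, 0, 0]], grip=1, newtons=70)

```text
clock: 28.7
tcp_pos: [460.5, -79.3, 2.3]
tool_rot: [[-0.975, 0.222, -0.0], [0.222, 0.975, -0.0], [0.0, -0.0, -1.0]]
force: [0.1, -0.4, 0.3]
width: 25.6
grasp_force: 0.0
```

>>> step_arm(moves=[[0, 0, 0, 0], [0, 0, 0, 0], [0, 0, 0, 0], [0, 0, 0, 0], [0, 0, 0, 0]])

```text
clock: 29.12
tcp_pos: [460.6, -79.4, 2.5]
tool_rot: [[-0.975, 0.222, 0.0], [0.222, 0.975, -0.0], [-0.0, -0.0, -1.0]]
force: [-0.7, 0.5, 6.8]
width: 16.4
grasp_force: 70.0
```

>>> step_arm(moves=[[0, 0, -10, 0], [0, 0, -20, 0], [0, 0, -30, 0], [0, 0, -30, 0], [0, 0, -30, 0]])

```text
clock: 29.53
tcp_pos: [459.8, -79.1, 122.9]
tool_rot: [[-0.975, 0.222, -0.002], [0.222, 0.975, 0.0], [0.002, 0.0, -1.0]]
force: [0.4, -0.3, -0.9]
width: 16.0
grasp_force: 69.5
```

>>> step_arm(moves=[[0, 0, -30, -0.8], [0, 0, -30, -0.8], [0, 0, -30, -0.8], [0, 0, -20, -0.86], [0, 0, -5, 0]])

```text
clock: 29.95
tcp_pos: [462.5, -79.9, 240.7]
tool_rot: [[-0.998, -0.062, 0.006], [-0.062, 0.998, -0.002], [-0.006, -0.002, -1.0]]
force: [1.0, -0.8, -0.5]
width: 16.0
grasp_force: 69.4
```

```bash
python3 -c "
from h import *
print(to((546.5,274),183.5),env.read_state()['width'])"
```

```text
tx -105.9 ty 348.0 turn 0.02 z 240.7 16.015191740048824
```

>>> step_arm(moves=[[-9, 29, 0, 0], [-9, 29, 0, 0], [-9, 29, 0, 0], [-9, 29, 0, 0], [-9, 29, 0, 0]])

```text
clock: 30.37
tcp_pos: [496.1, 69.4, 235.6]
tool_rot: [[-0.998, -0.059, -0.002], [-0.059, 0.998, -0.0], [0.002, -0.0, -1.0]]
force: [0.1, -1.0, -0.4]
width: 16.0
grasp_force: 69.4
```

>>> step_arm(moves=[[-9, 29, 0, 0], [-9, 29, 0, 0], [-9, 29, 0, 0], [-9, 29, 0, 0], [-9, 29, 0, 0]])

```text
clock: 30.78
tcp_pos: [532.2, 217.0, 235.3]
tool_rot: [[-0.998, -0.059, -0.002], [-0.059, 0.998, -0.001], [0.002, -0.001, -1.0]]
force: [1.0, 0.1, -0.1]
width: 16.1
grasp_force: 69.4
```

>>> step_arm(moves=[[-9, 29, 0, 0], [-9, 29, 0, 0], [0, 0, 0, 0], [0, 0, 0, 0], [0, 0, 0, 0]])

```text
clock: 31.2
tcp_pos: [546.5, 274.0, 235.8]
tool_rot: [[-0.998, -0.06, -0.002], [-0.06, 0.998, -0.002], [0.002, -0.001, -1.0]]
force: [-0.8, -0.7, -0.6]
width: 16.1
grasp_force: 69.4
```

>>> step_arm(moves=[[0, 0, 0, 0], [0, 0, 0, 0], [0, 0, 0, 0], [0, 0, 0, 0], [0, 0, 0, 0]])

```text
clock: 31.62
tcp_pos: [547.2, 274.1, 237.5]
tool_rot: [[-0.998, -0.06, 0.0], [-0.06, 0.998, 0.0], [-0.0, 0.0, -1.0]]
force: [-0.4, -0.3, -0.9]
width: 16.2
grasp_force: 69.4
```

```bash
python3 - <<'E'
from h import *
print(to((546.5,274),183.5))
sc=grab('scene','sc6');s=env.read_state();p=np.array(s['tcp_pos']);R=np.array(s['tool_rot'])
r=p-R[:,0]*46+[0,0,6.5]; q=proj(sc,[r])[0]; print('exp ring',r,q)
# gray ring ellipse about the expected place
h=cv2.cvtColor(sc['pixels'],cv2.COLOR_RGB2HSV);g=((h[...,1]<75)&(h[...,2]>90)).astype(np.uint8)
k=np.zeros_like(g);cv2.circle(k,tuple(int(v) for v in q),18,1,-1);g&=k
cs,_=cv2.findContours(g,cv2.RETR_EXTERNAL,cv2.CHAIN_APPROX_NONE);c=max(cs,key=cv2.contourArea);e=cv2.fitEllipse(cv2.convexHull(c));print(e,onz(sc,[e[0]],r[2]))
E
```

```text
tx 0.7 ty -0.1 turn -0.01 z 237.5
exp ring [593.16135785 276.99357875 244.01133672] [406.09219181 293.87834944]
((402.7981262207031, 295.7341003417969), (27.21377944946289, 30.195499420166016), 91.56073760986328) [[600.71266483 275.2289871  244.01133672]]
```

>>> step_arm(moves=[[2, 0, 10, 0], [0, 0, 12, 0], [0, 0, 10, 0], [0, 0, 6, 0], [0, 0, 0, 0]])

```text
clock: 32.08
tcp_pos: [544.1, 274.0, 197.4]
tool_rot: [[-0.998, -0.061, -0.003], [-0.061, 0.998, -0.001], [0.003, -0.001, -1.0]]
force: [-0.5, -0.3, -0.6]
width: 16.3
grasp_force: 69.4
```

>>> step_arm(moves=[[0, 0, 5, 0], [0, 0, 5, 0], [0, 0, 5, 0], [0, 0, 5, 0], [0, 0, 0, 0]])

```text
clock: 32.5
tcp_pos: [545.0, 274.4, 178.4]
tool_rot: [[-0.998, -0.061, -0.001], [-0.061, 0.998, -0.0], [0.001, -0.0, -1.0]]
force: [-0.8, -0.0, 0.4]
width: 16.3
grasp_force: 69.5
```

>>> step_arm(moves=[[0, 0, 5, 0], [0, 0, 5, 0], [0, 0, 5, 0], [0, 0, 0, 0], [0, 0, 0, 0]])

```text
clock: 32.92
tcp_pos: [544.5, 274.2, 163.4]
tool_rot: [[-0.998, -0.061, -0.002], [-0.061, 0.998, -0.001], [0.002, -0.001, -1.0]]
force: [-0.1, 1.2, -0.2]
width: 16.1
grasp_force: 69.5
```

>>> step_arm(moves=[[0, 0, 4, 0], [0, 0, 4, 0], [0, 0, 5, 0], [0, 0, 0, 0], [0, 0, 0, 0]])

```text
clock: 33.33
tcp_pos: [544.7, 274.3, 150.6]
tool_rot: [[-0.998, -0.061, -0.001], [-0.061, 0.998, -0.0], [0.001, -0.0, -1.0]]
force: [0.9, -0.3, -1.1]
width: 16.1
grasp_force: 69.4
```

>>> step_arm(moves=[[0, 0, 0, 0], [0, 0, 0, 0], [0, 0, 0, 0], [0, 0, 0, 0], [0, 0, 0, 0]])

```text
clock: 33.75
tcp_pos: [545.3, 274.5, 151.4]
tool_rot: [[-0.998, -0.061, 0.0], [-0.061, 0.998, 0.0], [-0.0, 0.0, -1.0]]
force: [-0.2, -0.2, -0.9]
width: 16.4
grasp_force: 69.4
```

>>> step_arm(moves=[[0, 0, -6, 0], [0, 0, -6, 0], [0, 0, -5, 0], [0, 0, -3, 0], [0, 0, -2, 0]])

```text
clock: 34.17
tcp_pos: [545.7, 274.7, 174.4]
tool_rot: [[-0.998, -0.061, 0.002], [-0.061, 0.998, 0.0], [-0.002, 0.0, -1.0]]
force: [-0.3, -0.2, -0.7]
width: 15.9
grasp_force: 69.4
```

>>> step_arm(moves=[[0, 0, -2, 0], [0, 0, -2, 0], [0, 0, -1, 0], [0, 0, 0, 0], [0, 0, 0, 0]])

```text
clock: 34.58
tcp_pos: [545.1, 274.4, 178.0]
tool_rot: [[-0.998, -0.061, -0.0], [-0.061, 0.998, -0.0], [0.0, -0.0, -1.0]]
force: [-0.4, 0.3, -1.2]
width: 16.1
grasp_force: 69.3
```

>>> step_arm(moves=[[0, 0, -1, 0], [0, 0, -1, 0], [0, 0, -1, 0], [0, 0, 0, 0], [0, 0, 0, 0]])

```text
clock: 35.0
tcp_pos: [544.8, 274.3, 180.2]
tool_rot: [[-0.998, -0.061, -0.002], [-0.061, 0.998, -0.001], [0.002, -0.0, -1.0]]
force: [3.9, 0.9, -9.7]
width: 16.3
grasp_force: 68.4
```

The upward tug is blocked with −9.7 N, so the ring is captured under the gate. I'll go back down, release and retreat.

>>> step_arm(moves=[[0, 0, 6, 0], [0, 0, 8, 0], [0, 0, 8, 0], [0, 0, 6, 0], [0, 0, 0, 0]])

```text
clock: 35.42
tcp_pos: [544.2, 274.1, 151.8]
tool_rot: [[-0.998, -0.061, -0.002], [-0.061, 0.998, -0.001], [0.002, -0.001, -1.0]]
force: [-0.5, -0.3, -2.6]
width: 16.7
grasp_force: 69.5
```

>>> step_arm(moves=[[0, 0, 0, 0], [0, 0, 0, 0], [0, 0, 0, 0], [0, 0, 0, 0], [0, 0, 0, 0]])

```text
clock: 35.83
tcp_pos: [545.4, 274.6, 153.7]
tool_rot: [[-0.998, -0.061, 0.001], [-0.061, 0.998, 0.0], [-0.001, 0.0, -1.0]]
force: [0.4, 0.2, -1.7]
width: 16.3
grasp_force: 69.5
```

>>> step_arm(moves=[[0, 0, 0, 0], [0, 0, 0, 0], [0, 0, 0, 0], [0, 0, 0, 0], [0, 0, 0, 0]], grip=-1)

```text
clock: 36.25
tcp_pos: [545.2, 274.5, 153.3]
tool_rot: [[-0.998, -0.061, 0.0], [-0.061, 0.998, -0.0], [-0.0, -0.0, -1.0]]
force: [-0.2, -0.5, -0.1]
width: 75.7
grasp_force: 0.0
```

>>> step_arm(moves=[[0, 0, 0, 0], [0, 0, 0, 0], [0, 0, 0, 0], [10, 0, -5, 0], [15, 0, -10, 0]])

```text
clock: 36.67
tcp_pos: [519.6, 272.5, 167.2]
tool_rot: [[-0.998, -0.06, -0.002], [-0.06, 0.998, -0.001], [0.002, -0.001, -1.0]]
force: [-0.3, -0.1, 0.4]
width: 85.6
grasp_force: 0.0
```

>>> step_arm(moves=[[25, 0, -20, 0], [25, 0, -30, 0], [20, -10, -30, 0], [0, -30, -30, 0], [0, -30, 0, 0]])

```text
clock: 37.08
tcp_pos: [455.2, 200.3, 284.3]
tool_rot: [[-0.998, -0.065, 0.01], [-0.065, 0.998, 0.003], [-0.01, 0.002, -1.0]]
force: [0.8, 0.4, 0.4]
width: 85.1
grasp_force: 0.0
```

>>> step_arm(moves=[[0, 0, 0, 0], [0, 0, 0, 0], [0, 0, 0, 0], [0, 0, 0, 0], [0, 0, 0, 0]])

```text
clock: 37.5
tcp_pos: [454.0, 200.0, 277.0]
tool_rot: [[-0.998, -0.062, -0.002], [-0.062, 0.998, -0.0], [0.002, -0.0, -1.0]]
force: [0.6, 0.3, -0.4]
width: 85.4
grasp_force: 0.0
```

```bash
python3 - <<'E'
from h import *
sc=grab('scene','sc7');f=grab('wrist','y0')
print([b for b in blobs(mask(sc,'green',100,40),15) if b[1][0]<450], 'expected hung handle px',proj(sc,[[602,277,80],[610,277,80]]))
b=loc(f,'yellow',np.array((458,175)));print(b, b and to(b[1],180+b[2]))
b=loc(f,'red',np.array((470,-222)));print(b)
E
```

```text
[(18, [55.4, 93.8], [51, 89, 9, 10]), (97, [392.1, 358.6], [385, 351, 16, 16]), (93, [380.7, 375.5], [375, 363, 13, 23])] expected hung handle px [[394.19637573 333.85570045]
 [391.75084509 336.23300181]]
(np.float64(0.35340779198411254), array([457.8, 174.7]), 16.4, array([18.1, 48.4])) tx -2.0 ty -25.4 turn -2.57 z 277.1
None
```

>>> step_arm(moves=[[-2, -13, 0, 0], [0, -12.4, 0, 0], [0, 0, 20, -0.9], [0, 0, 30, -0.9], [0, 0, 30, -0.77]])

```text
clock: 38.02
tcp_pos: [459.2, 173.9, 197.6]
tool_rot: [[-0.959, -0.284, 0.003], [-0.284, 0.959, 0.001], [-0.003, -0.0, -1.0]]
force: [-0.3, -0.1, 0.5]
width: 85.3
grasp_force: 0.0
```

>>> step_arm(moves=[[0, 0, 35, 0], [0, 0, 35, 0], [0, 0, 35, 0], [0, 0, 30, 0], [0, 0, 16, 0]])

```text
clock: 38.43
tcp_pos: [455.3, 173.1, 43.1]
tool_rot: [[-0.96, -0.281, -0.005], [-0.281, 0.96, -0.001], [0.006, 0.0, -1.0]]
force: [0.1, 0.1, 0.0]
width: 85.3
grasp_force: 0.0
```

>>> step_arm(moves=[[0, 0, 0, 0], [0, 0, 0, 0], [0, 0, 0, 0], [0, 0, 0, 0], [0, 0, 0, 0]])

```text
clock: 38.85
tcp_pos: [459.8, 174.5, 48.4]
tool_rot: [[-0.96, -0.281, 0.003], [-0.281, 0.96, 0.001], [-0.003, -0.0, -1.0]]
force: [0.8, -0.8, -0.5]
width: 85.4
grasp_force: 0.0
```

```bash
python3 - <<'E'
from h import *
f=grab('wrist','y1'); b=loc(f,'yellow',np.array((458,175)));print(b,to(b[1],180+b[2]))
t=load('sc7'); h=cv2.cvtColor(t['pixels'],cv2.COLOR_RGB2HSV)
m=cv2.inRange(h,(40,60,30),(85,255,255)); print([b for b in blobs(m,30) if 300<b[1][0]<450])
E
```

```text
(np.float64(0.4781145906561879), array([457.8, 174.6]), 15.8, array([17.3, 51.6])) tx 1.6 ty 0.6 turn 0.11 z 48.2
[(1130, [377.9, 363.6], [355, 341, 47, 46])]
```

>>> step_arm(moves=[[1.5, 0.6, 12, 0.1], [0, 0, 15, 0], [0, 0, 10, 0], [0, 0, 5, 0], [0, 0, 2, 0]])

```text
clock: 39.32
tcp_pos: [456.0, 174.1, 2.2]
tool_rot: [[-0.962, -0.273, -0.001], [-0.273, 0.962, -0.0], [0.001, -0.0, -1.0]]
force: [-0.3, 0.6, -0.5]
width: 85.3
grasp_force: 0.0
```

>>> step_arm(moves=[[0, 0, 0, 0], [0, 0, 0, 0], [0, 0, 0, 0], [0, 0, 0, 0], [0, 0, 0, 0]])

```text
clock: 39.73
tcp_pos: [457.0, 174.4, 3.2]
tool_rot: [[-0.962, -0.273, 0.001], [-0.273, 0.962, 0.0], [-0.001, -0.0, -1.0]]
force: [-0.1, -0.4, -1.3]
width: 85.4
grasp_force: 0.0
```

>>> step_arm(moves=[[0, 0, 0, 0], [0, 0, 0, 0], [0, 0, 0, 0], [0, 0, 0, 0], [0, 0, 0, 0]], grip=1, newtons=70)

```text
clock: 40.15
tcp_pos: [456.5, 174.2, 2.7]
tool_rot: [[-0.962, -0.273, -0.0], [-0.273, 0.962, -0.0], [0.0, -0.0, -1.0]]
force: [-0.4, -0.8, -1.2]
width: 25.3
grasp_force: 0.0
```

>>> step_arm(moves=[[0, 0, 0, 0], [0, 0, 0, 0], [0, 0, 0, 0], [0, 0, 0, 0], [0, 0, 0, 0]])

```text
clock: 40.57
tcp_pos: [456.6, 174.3, 3.0]
tool_rot: [[-0.962, -0.273, 0.0], [-0.273, 0.962, -0.0], [-0.0, -0.0, -1.0]]
force: [-2.3, -0.3, 5.1]
width: 15.8
grasp_force: 70.4
```

>>> step_arm(moves=[[0, 0, -10, 0], [0, 0, -20, 0], [0, 0, -30, 0], [0, 0, -30, 0], [0, 0, -30, 0]])

```text
clock: 40.98
tcp_pos: [455.8, 174.1, 124.0]
tool_rot: [[-0.962, -0.273, -0.001], [-0.273, 0.962, -0.0], [0.001, -0.0, -1.0]]
force: [0.5, 0.4, -0.5]
width: 16.3
grasp_force: 69.8
```

>>> step_arm(moves=[[0, 0, -30, 0.9], [0, 0, -30, 0.9], [0, 0, -30, 0.9], [0, 0, -20, 0.7], [0, 0, -5, 0]])

```text
clock: 41.4
tcp_pos: [458.4, 174.7, 242.0]
tool_rot: [[-1.0, 0.021, 0.007], [0.021, 1.0, 0.001], [-0.007, 0.002, -1.0]]
force: [1.8, 0.2, -1.0]
width: 16.1
grasp_force: 69.8
```

>>> step_arm(moves=[[0, 0, 0, 0], [0, 0, 0, 0], [0, 0, 0, 0], [0, 0, 0, 0], [0, 0, 0, 0]])

```text
clock: 41.82
tcp_pos: [455.5, 174.0, 236.2]
tool_rot: [[-1.0, 0.02, -0.003], [0.02, 1.0, -0.001], [0.003, -0.001, -1.0]]
force: [0.2, -0.3, -0.3]
width: 16.1
grasp_force: 69.8
```

```bash
python3 -c "
from h import *
print(to((567,-266),178.7),topdrv(grab('top')))"
```

```text
tx -120.2 ty -437.7 turn 0.03 z 236.2 {'red': (array([ 518.3, -217.9]), array([ 472.2, -221.1]), 4.0, 46.2)}
```

>>> step_arm(moves=[[-8, -29.2, 0, 0], [-8, -29.2, 0, 0], [-8, -29.2, 0, 0], [-8, -29.2, 0, 0], [-8, -29.2, 0, 0]])

```text
clock: 42.28
tcp_pos: [493.4, 26.3, 237.3]
tool_rot: [[-1.0, 0.02, -0.001], [0.02, 1.0, 0.0], [0.001, 0.0, -1.0]]
force: [0.9, -0.0, -0.3]
width: 15.9
grasp_force: 69.8
```

>>> step_arm(moves=[[-8, -29.2, 0, 0], [-8, -29.2, 0, 0], [-8, -29.2, 0, 0], [-8, -29.2, 0, 0], [-8, -29.2, 0, 0]])

```text
clock: 42.7
tcp_pos: [530.5, -120.7, 237.1]
tool_rot: [[-1.0, 0.02, -0.001], [0.02, 1.0, 0.0], [0.001, 0.0, -1.0]]
force: [0.9, -1.1, -0.9]
width: 16.1
grasp_force: 69.8
```

>>> step_arm(moves=[[-8, -29.2, 0, 0], [-8, -29.2, 0, 0], [-8, -29.2, 0, 0], [-8, -29.2, 0, 0], [-7, -29.2, 0, 0]])

```text
clock: 43.12
tcp_pos: [566.7, -267.4, 237.0]
tool_rot: [[-1.0, 0.02, -0.001], [0.02, 1.0, 0.001], [0.001, 0.001, -1.0]]
force: [0.7, 0.5, -1.1]
width: 16.3
grasp_force: 69.8
```

>>> step_arm(moves=[[0, 0, 0, 0], [0, 0, 0, 0], [0, 0, 0, 0], [0, 0, 0, 0], [0, 0, 0, 0]])

```text
clock: 43.53
tcp_pos: [566.5, -264.8, 237.9]
tool_rot: [[-1.0, 0.019, -0.0], [0.019, 1.0, 0.0], [0.0, 0.0, -1.0]]
force: [-0.6, 0.1, -0.3]
width: 16.3
grasp_force: 69.8
```

>>> step_arm(moves=[[0, 0, 0, 0], [0, 0, 0, 0], [0, 0, 0, 0], [0, 0, 0, 0], [0, 0, 0, 0]])

```text
clock: 43.95
tcp_pos: [566.7, -265.9, 237.9]
tool_rot: [[-1.0, 0.02, 0.0], [0.02, 1.0, -0.0], [-0.0, -0.0, -1.0]]
force: [0.1, -0.6, -0.9]
width: 16.1
grasp_force: 69.8
```

```bash
python3 -c "
from h import *
print(to((566.5,-266),178.7),env.read_state()['tcp_pos'])"
```

```text
tx 0.2 ty -0.1 turn 0.03 z 237.9 [ 566.69439395 -265.895344    237.88768075]
```

>>> step_arm(moves=[[0, 0, 10, 0], [0, 0, 12, 0], [0, 0, 10, 0], [0, 0, 6, 0], [0, 0, 0, 0]])

```text
clock: 44.37
tcp_pos: [565.6, -265.5, 197.9]
tool_rot: [[-1.0, 0.02, -0.003], [0.02, 1.0, 0.002], [0.003, 0.002, -1.0]]
force: [-0.7, 0.6, -0.4]
width: 16.0
grasp_force: 69.8
```

>>> step_arm(moves=[[0, 0, 5, 0], [0, 0, 5, 0], [0, 0, 5, 0], [0, 0, 5, 0], [0, 0, 0, 0]])

```text
clock: 44.78
tcp_pos: [566.4, -265.9, 178.9]
tool_rot: [[-1.0, 0.02, -0.001], [0.02, 1.0, 0.0], [0.001, 0.0, -1.0]]
force: [-1.2, -0.0, 1.2]
width: 16.1
grasp_force: 69.9
```

>>> step_arm(moves=[[0, 0, 5, 0], [0, 0, 5, 0], [0, 0, 5, 0], [0, 0, 0, 0], [0, 0, 0, 0]])

```text
clock: 45.2
tcp_pos: [565.0, -265.4, 163.4]
tool_rot: [[-1.0, 0.02, -0.004], [0.02, 1.0, 0.001], [0.004, 0.001, -1.0]]
force: [-2.7, 0.8, -1.9]
width: 16.1
grasp_force: 69.7
```

>>> step_arm(moves=[[0, 0, 4, 0], [0, 0, 4, 0], [0, 0, 5, 0], [0, 0, 0, 0], [0, 0, 0, 0]])

```text
clock: 45.62
tcp_pos: [566.7, -266.0, 151.4]
tool_rot: [[-1.0, 0.02, -0.0], [0.02, 1.0, 0.0], [0.0, 0.0, -1.0]]
force: [0.4, 0.4, -1.2]
width: 15.8
grasp_force: 69.8
```

>>> step_arm(moves=[[0, 0, -7, 0], [0, 0, -7, 0], [0, 0, -6, 0], [0, 0, -4, 0], [0, 0, -2, 0]])

```text
clock: 46.03
tcp_pos: [567.3, -266.4, 179.1]
tool_rot: [[-1.0, 0.02, 0.002], [0.02, 1.0, -0.001], [-0.002, -0.001, -1.0]]
force: [2.2, -0.5, -4.4]
width: 15.9
grasp_force: 69.3
```

>>> step_arm(moves=[[0, 0, -1, 0], [0, 0, -1, 0], [0, 0, -1, 0], [0, 0, 0, 0], [0, 0, 0, 0]])

```text
clock: 46.45
tcp_pos: [566.6, -265.9, 180.0]
tool_rot: [[-1.0, 0.02, -0.001], [0.02, 1.0, 0.001], [0.001, 0.001, -1.0]]
force: [4.1, -1.2, -7.2]
width: 16.0
grasp_force: 68.9
```

Yellow is captured too, with the tug blocked at −7.2 N. I'll lower, release and retreat.

>>> step_arm(moves=[[0, 0, 6, 0], [0, 0, 8, 0], [0, 0, 8, 0], [0, 0, 6, 0], [0, 0, 0, 0]])

```text
clock: 46.87
tcp_pos: [565.4, -265.4, 150.9]
tool_rot: [[-1.0, 0.02, -0.003], [0.02, 1.0, 0.001], [0.003, 0.001, -1.0]]
force: [-0.0, 0.0, -0.8]
width: 16.1
grasp_force: 69.8
```

>>> step_arm(moves=[[0, 0, 0, 0], [0, 0, 0, 0], [0, 0, 0, 0], [0, 0, 0, 0], [0, 0, 0, 0]])

```text
clock: 47.28
tcp_pos: [566.9, -266.2, 153.2]
tool_rot: [[-1.0, 0.02, 0.001], [0.02, 1.0, -0.001], [-0.001, -0.0, -1.0]]
force: [0.4, -0.4, -1.2]
width: 16.2
grasp_force: 69.8
```

>>> step_arm(moves=[[0, 0, 0, 0], [0, 0, 0, 0], [0, 0, 0, 0], [0, 0, 0, 0], [0, 0, 0, 0]], grip=-1)

```text
clock: 47.7
tcp_pos: [566.7, -266.1, 152.9]
tool_rot: [[-1.0, 0.02, 0.0], [0.02, 1.0, -0.0], [-0.0, -0.0, -1.0]]
force: [-0.4, -0.2, -0.5]
width: 76.0
grasp_force: 0.0
```

>>> step_arm(moves=[[0, 0, 0, 0], [0, 0, 0, 0], [0, 0, 0, 0], [10, 0, -5, 0], [15, 0, -10, 0]])

```text
clock: 48.12
tcp_pos: [541.0, -265.0, 166.6]
tool_rot: [[-1.0, 0.019, -0.002], [0.019, 1.0, 0.001], [0.002, 0.001, -1.0]]
force: [-0.4, 0.0, -0.2]
width: 85.3
grasp_force: 0.0
```

>>> step_arm(moves=[[25, 0, -20, 0], [25, 0, -30, 0], [25, 0, -30, 0], [0, 15, -30, 0], [0, 15, 0, 0]])

```text
clock: 48.53
tcp_pos: [467.7, -235.6, 284.5]
tool_rot: [[-1.0, 0.023, 0.008], [0.023, 1.0, -0.006], [-0.009, -0.006, -1.0]]
force: [1.6, -0.6, 0.4]
width: 85.5
grasp_force: 0.0
```

>>> step_arm(moves=[[0, 0, 0, 0], [0, 0, 0, 0], [0, 0, 0, 0], [0, 0, 0, 0], [0, 0, 0, 0]])

```text
clock: 48.95
tcp_pos: [466.9, -234.1, 276.5]
tool_rot: [[-1.0, 0.02, -0.002], [0.02, 1.0, 0.001], [0.002, 0.001, -1.0]]
force: [0.1, -0.5, -0.2]
width: 85.0
grasp_force: 0.0
```

```bash
python3 - <<'E'
from h import *
f=grab('wrist','r0')
b=loc(f,'red',np.array((470,-222)));print(b, b and to(b[1],180+b[2]))
E
```

```text
(np.float64(0.8627513385394503), array([ 470.4, -222.8]), 3.8, array([18.3, 48.9])) tx -3.2 ty 11.4 turn -0.99 z 276.7
```

>>> step_arm(moves=[[-2, 11.4, 0, -0.99], [0, 0, 20, 0], [0, 0, 30, 0], [0, 0, 30, 0], [0, 0, 30, 0]])

```text
clock: 49.42
tcp_pos: [469.6, -222.9, 166.4]
tool_rot: [[-0.998, -0.066, 0.0], [-0.066, 0.998, -0.0], [-0.0, -0.0, -1.0]]
force: [0.5, -0.7, 0.7]
width: 85.3
grasp_force: 0.0
```

>>> step_arm(moves=[[0, 0, 30, 0], [0, 0, 35, 0], [0, 0, 30, 0], [0, 0, 20, 0], [0, 0, 7, 0]])

```text
clock: 49.83
tcp_pos: [466.6, -221.1, 41.8]
tool_rot: [[-0.998, -0.066, -0.006], [-0.066, 0.998, 0.004], [0.006, 0.004, -1.0]]
force: [-0.5, 0.1, 0.5]
width: 85.4
grasp_force: 0.0
```

>>> step_arm(moves=[[0, 0, 0, 0], [0, 0, 0, 0], [0, 0, 0, 0], [0, 0, 0, 0], [0, 0, 0, 0]])

```text
clock: 50.25
tcp_pos: [470.7, -223.5, 47.3]
tool_rot: [[-0.998, -0.066, 0.003], [-0.066, 0.998, -0.002], [-0.002, -0.002, -1.0]]
force: [-0.0, 1.1, -0.3]
width: 85.3
grasp_force: 0.0
```

```bash
python3 - <<'E'
from h import *
f=grab('wrist','r1'); b=loc(f,'red',np.array((470,-222)));print(b,to(b[1],180+b[2]))
E
```

```text
(np.float64(1.0617077132545067), array([ 470. , -223.1]), 4.7, array([17.7, 51.9])) tx 0.4 ty 0.2 turn -0.18 z 47.0
```

>>> step_arm(moves=[[0, 0, 12, -0.1], [0, 0, 15, 0], [0, 0, 10, 0], [0, 0, 4, 0], [0, 0, 2, 0]])

```text
clock: 50.72
tcp_pos: [468.9, -222.3, 2.2]
tool_rot: [[-0.997, -0.075, -0.001], [-0.075, 0.997, 0.001], [0.001, 0.001, -1.0]]
force: [-0.4, -0.0, 0.8]
width: 85.7
grasp_force: 0.0
```

>>> step_arm(moves=[[0, 0, 0, 0], [0, 0, 0, 0], [0, 0, 0, 0], [0, 0, 0, 0], [0, 0, 0, 0]])

```text
clock: 51.13
tcp_pos: [469.9, -222.9, 3.2]
tool_rot: [[-0.997, -0.075, 0.001], [-0.075, 0.997, -0.001], [-0.001, -0.001, -1.0]]
force: [-0.3, 0.3, -0.6]
width: 85.0
grasp_force: 0.0
```

>>> step_arm(moves=[[0, 0, 0, 0], [0, 0, 0, 0], [0, 0, 0, 0], [0, 0, 0, 0], [0, 0, 0, 0]], grip=1, newtons=70)

```text
clock: 51.55
tcp_pos: [469.5, -222.7, 2.7]
tool_rot: [[-0.997, -0.075, -0.0], [-0.075, 0.997, -0.0], [0.0, -0.0, -1.0]]
force: [-0.3, 0.5, 0.5]
width: 25.9
grasp_force: 0.0
```

>>> step_arm(moves=[[0, 0, 0, 0], [0, 0, 0, 0], [0, 0, 0, 0], [0, 0, 0, 0], [0, 0, 0, 0]])

```text
clock: 51.97
tcp_pos: [469.7, -222.8, 3.0]
tool_rot: [[-0.997, -0.075, 0.0], [-0.075, 0.997, -0.0], [-0.0, -0.0, -1.0]]
force: [-1.0, 0.8, 5.0]
width: 16.3
grasp_force: 70.7
```

>>> step_arm(moves=[[0, 0, -10, 0], [0, 0, -20, 0], [0, 0, -30, 0], [0, 0, -30, 0], [0, 0, -30, 0]])

```text
clock: 52.38
tcp_pos: [468.8, -222.3, 124.1]
tool_rot: [[-0.997, -0.075, -0.001], [-0.075, 0.997, 0.001], [0.001, 0.001, -1.0]]
force: [-0.3, -0.2, -0.9]
width: 16.6
grasp_force: 70.2
```

>>> step_arm(moves=[[0, 0, -30, 0.8], [0, 0, -30, 0.74], [0, 0, -30, 0], [0, 0, -20, 0], [0, 0, -5, 0]])

```text
clock: 52.8
tcp_pos: [471.1, -223.6, 242.1]
tool_rot: [[-0.998, 0.059, 0.006], [0.059, 0.998, -0.004], [-0.006, -0.003, -1.0]]
force: [-0.3, 0.5, -1.8]
width: 16.3
grasp_force: 70.2
```

>>> step_arm(moves=[[0, 0, 0, 0], [0, 0, 0, 0], [0, 0, 0, 0], [0, 0, 0, 0], [0, 0, 0, 0]])

```text
clock: 53.22
tcp_pos: [468.7, -222.1, 236.2]
tool_rot: [[-0.998, 0.059, -0.003], [0.059, 0.998, 0.002], [0.003, 0.001, -1.0]]
force: [-1.3, -0.3, 0.0]
width: 16.5
grasp_force: 70.2
```

```bash
python3 -c "
from h import *
print(to((567.5,84.5),176.6))"
```

```text
tx -80.5 ty 312.0 turn -0.00 z 236.2
```

>>> step_arm(moves=[[-7.2, 28.4, 0, 0], [-7.2, 28.4, 0, 0], [-7.2, 28.4, 0, 0], [-7.2, 28.4, 0, 0], [-7.2, 28.4, 0, 0]])

```text
clock: 53.63
tcp_pos: [513.7, -81.7, 236.9]
tool_rot: [[-0.998, 0.06, -0.001], [0.06, 0.998, 0.0], [0.001, 0.0, -1.0]]
force: [1.4, 0.6, -1.0]
width: 16.0
grasp_force: 70.2
```

>>> step_arm(moves=[[-7.2, 28.4, 0, 0], [-7.2, 28.4, 0, 0], [-7.2, 28.4, 0, 0], [-7.2, 28.4, 0, 0], [-7.2, 28.4, 0, 0]])

```text
clock: 54.05
tcp_pos: [558.0, 58.0, 236.8]
tool_rot: [[-0.998, 0.059, -0.002], [0.059, 0.998, -0.0], [0.002, -0.0, -1.0]]
force: [0.1, 0.3, -1.1]
width: 16.0
grasp_force: 70.2
```

>>> step_arm(moves=[[-7.2, 28.4, 0, 0], [0, 0, 0, 0], [0, 0, 0, 0], [0, 0, 0, 0], [0, 0, 0, 0]])

```text
clock: 54.47
tcp_pos: [566.7, 83.5, 237.3]
tool_rot: [[-0.998, 0.061, -0.001], [0.061, 0.998, -0.0], [0.001, -0.001, -1.0]]
force: [0.3, -0.1, -0.6]
width: 16.0
grasp_force: 70.1
```

>>> step_arm(moves=[[0, 0, 0, 0], [0, 0, 0, 0], [0, 0, 0, 0], [0, 0, 0, 0], [0, 0, 0, 0]])

```text
clock: 54.88
tcp_pos: [567.1, 84.2, 237.8]
tool_rot: [[-0.998, 0.06, 0.0], [0.06, 0.998, -0.0], [-0.0, -0.0, -1.0]]
force: [-0.8, 0.0, 0.0]
width: 16.5
grasp_force: 70.1
```

```bash
python3 -c "
from h import *
print(to((567.5,84.5),176.6))"
```

```text
tx -0.4 ty 0.4 turn -0.01 z 237.8
```

>>> step_arm(moves=[[0, 0, 10, 0], [0, 0, 12, 0], [0, 0, 10, 0], [0, 0, 6, 0], [0, 0, 0, 0]])

```text
clock: 55.3
tcp_pos: [565.7, 84.5, 197.5]
tool_rot: [[-0.998, 0.059, -0.004], [0.059, 0.998, -0.0], [0.004, -0.0, -1.0]]
force: [-0.1, 0.6, -0.3]
width: 16.3
grasp_force: 70.1
```

>>> step_arm(moves=[[0, 0, 5, 0], [0, 0, 5, 0], [0, 0, 5, 0], [0, 0, 5, 0], [0, 0, 0, 0]])

```text
clock: 55.72
tcp_pos: [566.9, 84.4, 179.0]
tool_rot: [[-0.998, 0.059, -0.001], [0.059, 0.998, -0.0], [0.001, -0.0, -1.0]]
force: [-0.8, 0.4, 0.5]
width: 16.2
grasp_force: 70.3
```

>>> step_arm(moves=[[0, 0, 5, 0], [0, 0, 5, 0], [0, 0, 5, 0], [0, 0, 0, 0], [0, 0, 0, 0]])

```text
clock: 56.13
tcp_pos: [565.3, 84.4, 163.5]
tool_rot: [[-0.998, 0.059, -0.004], [0.059, 0.998, -0.0], [0.004, -0.001, -1.0]]
force: [-4.2, -0.6, -1.7]
width: 16.0
grasp_force: 70.1
```

>>> step_arm(moves=[[0, 0, 4, 0], [0, 0, 4, 0], [0, 0, 5, 0], [0, 0, 0, 0], [0, 0, 0, 0]])

```text
clock: 56.55
tcp_pos: [567.1, 84.5, 151.4]
tool_rot: [[-0.998, 0.059, -0.0], [0.059, 0.998, -0.0], [0.0, -0.0, -1.0]]
force: [-0.2, 0.6, -1.1]
width: 16.5
grasp_force: 70.2
```

>>> step_arm(moves=[[0, 0, -7, 0], [0, 0, -7, 0], [0, 0, -6, 0], [0, 0, -4, 0], [0, 0, -2, 0]])

```text
clock: 56.97
tcp_pos: [567.9, 84.5, 179.1]
tool_rot: [[-0.998, 0.059, 0.002], [0.059, 0.998, -0.0], [-0.002, 0.0, -1.0]]
force: [2.8, -0.7, -4.9]
width: 16.0
grasp_force: 69.8
```

>>> step_arm(moves=[[0, 0, -1, 0], [0, 0, -1, 0], [0, 0, -1, 0], [0, 0, 0, 0], [0, 0, 0, 0]])

```text
clock: 57.38
tcp_pos: [567.0, 84.4, 180.0]
tool_rot: [[-0.998, 0.06, -0.001], [0.06, 0.998, -0.0], [0.001, -0.0, -1.0]]
force: [4.1, -0.3, -6.8]
width: 16.1
grasp_force: 69.3
```

>>> step_arm(moves=[[0, 0, 6, 0], [0, 0, 8, 0], [0, 0, 8, 0], [0, 0, 6, 0], [0, 0, 0, 0]])

```text
clock: 57.8
tcp_pos: [565.7, 84.5, 150.9]
tool_rot: [[-0.998, 0.059, -0.003], [0.059, 0.998, -0.0], [0.003, -0.0, -1.0]]
force: [-0.2, -0.5, -1.4]
width: 16.0
grasp_force: 70.1
```

>>> step_arm(moves=[[0, 0, 0, 0], [0, 0, 0, 0], [0, 0, 0, 0], [0, 0, 0, 0], [0, 0, 0, 0]])

```text
clock: 58.22
tcp_pos: [567.4, 84.5, 153.1]
tool_rot: [[-0.998, 0.059, 0.001], [0.059, 0.998, -0.0], [-0.001, -0.0, -1.0]]
force: [0.3, -0.6, -0.7]
width: 16.2
grasp_force: 70.1
```

>>> step_arm(moves=[[0, 0, 0, 0], [0, 0, 0, 0], [0, 0, 0, 0], [0, 0, 0, 0], [0, 0, 0, 0]], grip=-1)

```text
clock: 58.63
tcp_pos: [567.2, 84.5, 152.8]
tool_rot: [[-0.998, 0.059, 0.0], [0.059, 0.998, -0.0], [-0.0, -0.0, -1.0]]
force: [0.2, -0.5, -0.0]
width: 75.3
grasp_force: 0.0
```

>>> step_arm(moves=[[0, 0, 0, 0], [0, 0, 0, 0], [0, 0, 0, 0], [10, 0, -5, 0], [15, 0, -10, 0]])

```text
clock: 59.05
tcp_pos: [541.5, 85.8, 166.8]
tool_rot: [[-0.998, 0.06, -0.002], [0.06, 0.998, -0.0], [0.002, -0.0, -1.0]]
force: [-0.1, -0.8, 0.1]
width: 85.5
grasp_force: 0.0
```

>>> step_arm(moves=[[25, 0, -20, 0], [25, 0, -30, 0], [25, 0, -30, 0], [10, 20, -30, 0], [0, 30, -30, 0]])

```text
clock: 59.47
tcp_pos: [456.7, 139.3, 309.4]
tool_rot: [[-0.998, 0.063, -0.001], [0.063, 0.998, -0.001], [0.001, -0.001, -1.0]]
force: [1.9, -0.1, -0.2]
width: 85.3
grasp_force: 0.0
```

>>> step_arm(moves=[[0, 30, 0, 0], [0, 30, 0, 0], [0, 30, 0, 0], [0, 30, 0, 0], [0, 30, 0, 0]])

```text
clock: 59.88
tcp_pos: [468.3, 291.4, 307.8]
tool_rot: [[-0.998, 0.059, 0.0], [0.059, 0.998, 0.0], [-0.0, 0.0, -1.0]]
force: [0.9, 0.4, 0.3]
width: 85.3
grasp_force: 0.0
```

>>> step_arm(moves=[[0, 0, 0, 1.3], [0, 0, 0, 1.3], [0, 0, 0, 1.3], [0, 0, 0, 1.3], [0, 0, 0, 1.3]])

```text
clock: 60.3
tcp_pos: [468.3, 290.1, 307.5]
tool_rot: [[-0.807, 0.591, -0.0], [0.591, 0.807, -0.0], [0.0, -0.0, -1.0]]
force: [0.1, -0.5, 0.1]
width: 85.6
grasp_force: 0.0
```

>>> step_arm(moves=[[0, 0, 0, 1.3], [0, 0, 0, 1.3], [0, 0, 0, 1.3], [0, 0, 0, 1.3], [0, 0, 0, 1.3]])

```text
clock: 60.72
tcp_pos: [468.4, 289.9, 307.6]
tool_rot: [[-0.363, 0.932, -0.0], [0.932, 0.363, -0.0], [-0.0, -0.0, -1.0]]
force: [0.3, 0.5, -0.6]
width: 85.5
grasp_force: 0.0
```

>>> step_arm(moves=[[0, 0, 0, 1.3], [0, 0, 0, 1.3], [0, 0, 0, 1.3], [0, 0, 0, 0.93], [0, 0, 0, 0]])

```text
clock: 61.13
tcp_pos: [468.5, 289.9, 307.5]
tool_rot: [[0.046, 0.999, -0.0], [0.999, -0.046, -0.0], [-0.0, -0.0, -1.0]]
force: [0.2, -0.1, 1.1]
width: 85.6
grasp_force: 0.0
```

```bash
python3 - <<'E'
from h import *
sc=grab('scene','sc8');t=grab('top','t8');f=grab('wrist','l1');s=env.read_state();print(s['tcp_pos'],s['tool_rot'][:,0])
def cr(n,x0,y0,x1,y1,s): return cv2.resize(cv2.imread(f'pics/{n}.png')[y0:y1,x0:x1],None,fx=s,fy=s,interpolation=cv2.INTER_CUBIC)
o=np.zeros((600,800,3),np.uint8)
a=cr('sc8',190,160,290,300,2.9)
for i,(x,y) in enumerate(((200,165),(240,205),(285,245),(355,300))): o[:300,i*200:(i+1)*200]=cr('sc8',x,y,x+66,y+100,3)[:300,:200] if 0 else cv2.resize(cv2.imread('pics/sc8.png')[y:y+99,x:x+66],(200,300),interpolation=cv2.INTER_CUBIC)
o[300:,:400]=cv2.resize(cv2.imread('pics/l1.png'),(400,300)); b=cr('t8',130,130,530,330,1); o[300:500,400:]=b
cv2.imwrite('pics/c6.png',o)
E
```

```text
[468.793343   290.02727239 307.41215087] [ 4.25905623e-02  9.99092608e-01 -6.10690926e-05]
```

View pics/c6.png

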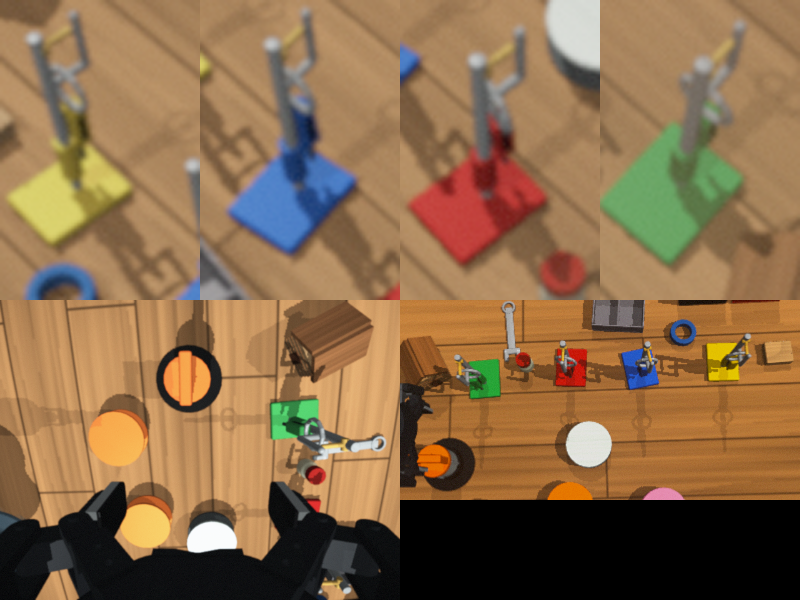

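All four drivers hang in their own hooks with the gates level, and the lamp is still upright on the mat. I'll fetch the lamp back, grasping where I released it.

>>> step_arm(moves=[[18, -4, 0, 0], [18, -4, 0, 0], [18, -4, 0, 0], [16, -3.5, 0, 0], [0, 0, 20, 0]])

```text
clock: 61.7
tcp_pos: [457.6, 364.3, 290.4]
tool_rot: [[0.04, 0.999, 0.005], [0.999, -0.04, 0.005], [0.005, 0.005, -1.0]]
force: [0.7, -0.2, 0.5]
width: 85.6
grasp_force: 0.0
```

>>> step_arm(moves=[[0, 0, 25, 0], [0, 0, 25, 0], [0, 0, 25, 0], [0, 0, 20, 0], [0, 0, 10, 0]])

```text
clock: 62.12
tcp_pos: [455.1, 359.8, 179.3]
tool_rot: [[0.043, 0.999, -0.004], [0.999, -0.043, -0.002], [-0.003, -0.004, -1.0]]
force: [-0.9, 0.7, 0.4]
width: 85.7
grasp_force: 0.0
```

>>> step_arm(moves=[[0, 0, 0, 0], [0, 0, 0, 0], [0, 0, 0, 0], [0, 0, 0, 0], [0, 0, 0, 0]])

```text
clock: 62.53
tcp_pos: [457.7, 361.3, 183.8]
tool_rot: [[0.044, 0.999, 0.002], [0.999, -0.044, 0.001], [0.002, 0.002, -1.0]]
force: [-0.3, -0.7, -0.6]
width: 85.3
grasp_force: 0.0
```

```bash
python3 -c "
from h import *
print(to((456.2,360.6),87.4)); f=load('l1'); print(onz(f,[(298.5,125)],147))"
```

```text
tx -0.8 ty -1.5 turn 0.01 z 183.8
[[458.20291703 359.90632428 147.        ]]
```

>>> step_arm(moves=[[0, -0.5, 15, 0], [0, 0, 20, 0], [0, 0, 15, 0], [0, 0, 8, 0], [0, 0, 3, 0]])

```text
clock: 62.95
tcp_pos: [455.8, 360.4, 120.3]
tool_rot: [[0.045, 0.999, -0.001], [0.999, -0.045, -0.001], [-0.001, -0.001, -1.0]]
force: [0.2, -0.0, 0.3]
width: 85.5
grasp_force: 0.0
```

>>> step_arm(moves=[[0, 0, 0, 0], [0, 0, 0, 0], [0, 0, 0, 0], [0, 0, 0, 0], [0, 0, 0, 0]])

```text
clock: 63.37
tcp_pos: [456.8, 361.1, 122.0]
tool_rot: [[0.045, 0.999, 0.001], [0.999, -0.045, 0.001], [0.001, 0.001, -1.0]]
force: [0.2, 0.5, -0.5]
width: 85.4
grasp_force: 0.0
```

>>> step_arm(moves=[[0, 0, 0, 0], [0, 0, 0, 0], [0, 0, 0, 0], [0, 0, 0, 0], [0, 0, 0, 0]], grip=1, newtons=50)

```text
clock: 63.78
tcp_pos: [456.3, 360.7, 121.2]
tool_rot: [[0.045, 0.999, -0.0], [0.999, -0.045, -0.0], [-0.0, -0.0, -1.0]]
force: [-0.0, -0.8, -0.3]
width: 25.3
grasp_force: 0.0
```

>>> step_arm(moves=[[0, 0, 0, 0], [0, 0, 0, 0], [0, 0, 0, 0], [0, 0, 0, 0], [0, 0, 0, 0]])

```text
clock: 64.2
tcp_pos: [456.6, 360.8, 121.3]
tool_rot: [[0.045, 0.999, 0.001], [0.999, -0.045, -0.0], [0.0, 0.001, -1.0]]
force: [1.4, 0.9, -0.5]
width: 15.1
grasp_force: 49.3
```

>>> step_arm(moves=[[0, 0, 0, 0], [0, 0, 0, 0], [0, 0, 0, 0], [0, 0, 0, 0], [0, 0, 0, 0]])

```text
clock: 64.62
tcp_pos: [456.5, 360.8, 121.3]
tool_rot: [[0.045, 0.999, 0.0], [0.999, -0.045, -0.0], [0.0, 0.0, -1.0]]
force: [1.5, -0.7, 0.4]
width: 15.2
grasp_force: 49.4
```

>>> step_arm(moves=[[0, 0, -6, 0], [0, 0, -19, 0], [0, 0, -25, 0], [0, 0, -25, 0], [0, 0, -20, 0]])

```text
clock: 65.03
tcp_pos: [455.1, 360.4, 217.0]
tool_rot: [[0.044, 0.999, -0.002], [0.999, -0.044, -0.001], [-0.001, -0.002, -1.0]]
force: [1.0, 0.4, -3.4]
width: 14.9
grasp_force: 49.2
```

>>> step_arm(moves=[[-10, 2.8, 0, 0], [-21, 2.8, 0, 0], [-21, 2.8, 0, 0], [-21, 2.8, 0, 0], [-21, 2.8, 0, 0]])

```text
clock: 65.45
tcp_pos: [464.5, 264.1, 213.9]
tool_rot: [[0.044, 0.999, -0.004], [0.999, -0.044, -0.002], [-0.002, -0.004, -1.0]]
force: [0.6, 0.1, -4.8]
width: 15.4
grasp_force: 49.2
```

>>> step_arm(moves=[[-21, 2.8, 0, 0], [-21, 2.8, 0, 0], [-21, 2.8, 0, 0], [-21, 2.8, 0, 0], [-21, 2.8, 0, 0]])

```text
clock: 65.87
tcp_pos: [473.5, 158.8, 214.0]
tool_rot: [[0.045, 0.999, -0.004], [0.999, -0.045, -0.001], [-0.001, -0.004, -1.0]]
force: [-0.1, -0.8, -4.4]
width: 15.0
grasp_force: 49.2
```

>>> step_arm(moves=[[-21, 2.8, 0, 0], [-21, 2.8, 0, 0], [-21, 2.8, 0, 0], [-21, 2.8, 0, 0], [-21, 2.8, 0, 0]])

```text
clock: 66.28
tcp_pos: [482.7, 53.7, 214.1]
tool_rot: [[0.045, 0.999, -0.004], [0.999, -0.045, -0.0], [-0.0, -0.004, -1.0]]
force: [0.3, 0.3, -5.2]
width: 15.2
grasp_force: 49.2
```

>>> step_arm(moves=[[-13.6, 2.8, 0, 0], [0, 0, 0, 0], [0, 0, 0, 0], [0, 0, 0, 0], [0, 0, 0, 0]])

```text
clock: 66.7
tcp_pos: [486.0, 41.9, 215.4]
tool_rot: [[0.044, 0.999, -0.002], [0.999, -0.044, 0.0], [0.0, -0.002, -1.0]]
force: [0.3, -0.8, -4.0]
width: 15.2
grasp_force: 49.2
```

>>> step_arm(moves=[[0, 0, 0, 0], [0, 0, 0, 0], [0, 0, 0, 0], [0, 0, 0, 0], [0, 0, 0, 0]])

```text
clock: 67.12
tcp_pos: [486.9, 41.7, 216.3]
tool_rot: [[0.044, 0.999, 0.0], [0.999, -0.044, -0.0], [-0.0, 0.0, -1.0]]
force: [0.1, -0.2, -4.7]
width: 15.4
grasp_force: 49.2
```

```bash
python3 -c "
from h import *
print(to((487,41.5),87.4)); print(env.read_state()['tcp_pos'])"
```

```text
tx -0.2 ty 0.1 turn 0.01 z 216.3
[486.93725332  41.68191192 216.27054377]
```

>>> step_arm(moves=[[0, 0, 10, 0], [0, 0, 15, 0], [0, 0, 14, 0], [0, 0, 8, 0], [0, 0, 3, 0]])

```text
clock: 67.53
tcp_pos: [485.8, 41.5, 164.8]
tool_rot: [[0.045, 0.999, -0.003], [0.999, -0.045, -0.0], [-0.0, -0.003, -1.0]]
force: [-0.0, 0.4, -4.3]
width: 15.4
grasp_force: 49.2
```

>>> step_arm(moves=[[0, 0, 2, 0], [0, 0, 2, 0], [0, 0, 0, 0], [0, 0, 0, 0], [0, 0, 0, 0]])

```text
clock: 67.95
tcp_pos: [487.4, 41.5, 162.8]
tool_rot: [[0.045, 0.999, 0.001], [0.999, -0.045, -0.0], [-0.0, 0.001, -1.0]]
force: [-0.3, 0.3, -4.7]
width: 15.4
grasp_force: 49.2
```

>>> step_arm(moves=[[0, 0, 1.5, 0], [0, 0, 1, 0], [0, 0, 0.5, 0], [0, 0, 0, 0], [0, 0, 0, 0]])

```text
clock: 68.37
tcp_pos: [486.8, 41.5, 159.1]
tool_rot: [[0.045, 0.999, -0.0], [0.999, -0.045, -0.0], [-0.0, -0.0, -1.0]]
force: [-0.7, 0.4, -5.1]
width: 15.2
grasp_force: 49.2
```

>>> step_arm(moves=[[0, 0, 0.5, 0], [0, 0, 0.5, 0], [0, 0, 0.5, 0], [0, 0, 0, 0], [0, 0, 0, 0]])

```text
clock: 68.78
tcp_pos: [486.8, 41.5, 157.6]
tool_rot: [[0.045, 0.999, -0.0], [0.999, -0.045, -0.0], [-0.0, -0.0, -1.0]]
force: [-0.9, 0.8, -4.7]
width: 15.3
grasp_force: 49.2
```

>>> step_arm(moves=[[0, 0, 0.4, 0], [0, 0, 0.3, 0], [0, 0, 0, 0], [0, 0, 0, 0], [0, 0, 0, 0]])

```text
clock: 69.2
tcp_pos: [487.1, 41.5, 157.2]
tool_rot: [[0.045, 0.999, 0.0], [0.999, -0.045, -0.0], [-0.0, 0.001, -1.0]]
force: [0.9, 0.2, -2.5]
width: 15.0
grasp_force: 49.4
```

>>> step_arm(moves=[[0, 0, 0.3, 0], [0, 0, 0, 0], [0, 0, 0, 0], [0, 0, 0, 0], [0, 0, 0, 0]])

```text
clock: 69.62
tcp_pos: [487.2, 41.5, 157.2]
tool_rot: [[0.045, 0.999, 0.001], [0.999, -0.045, -0.0], [-0.0, 0.001, -1.0]]
force: [-0.4, -0.0, 1.9]
width: 15.2
grasp_force: 50.1
```

The lamp is seated, since the force turned from −5 to +1.9 N. I'll release, rise and back off.

>>> step_arm(moves=[[0, 0, 0, 0], [0, 0, 0, 0], [0, 0, 0, 0], [0, 0, 0, 0], [0, 0, 0, 0]], grip=-1)

```text
clock: 70.03
tcp_pos: [486.9, 41.5, 156.6]
tool_rot: [[0.045, 0.999, -0.0], [0.999, -0.045, -0.0], [-0.0, -0.0, -1.0]]
force: [0.0, 0.1, 1.0]
width: 74.7
grasp_force: 0.0
```

>>> step_arm(moves=[[0, 0, 0, 0], [0, 0, 0, 0], [0, 0, 0, 0], [0, 0, 0, 0], [0, 0, 0, 0]])

```text
clock: 70.45
tcp_pos: [486.9, 41.5, 156.7]
tool_rot: [[0.045, 0.999, 0.0], [0.999, -0.045, -0.0], [-0.0, 0.0, -1.0]]
force: [-0.4, 0.1, -0.4]
width: 85.8
grasp_force: 0.0
```

>>> step_arm(moves=[[0, 0, -8, 0], [0, 0, -15, 0], [0, 0, -20, 0], [0, 0, -25, 0], [0, 0, -25, 0]])

```text
clock: 70.87
tcp_pos: [486.4, 41.5, 251.0]
tool_rot: [[0.045, 0.999, -0.001], [0.999, -0.045, -0.0], [-0.0, -0.001, -1.0]]
force: [-0.1, -0.7, 0.8]
width: 85.0
grasp_force: 0.0
```

>>> step_arm(moves=[[0, 0, -25, 0], [0, 0, -20, 0], [-30, 0, -10, 0], [-30, 0, 0, 0], [-15, 0, 0, 0]])

```text
clock: 71.28
tcp_pos: [484.2, -35.6, 306.6]
tool_rot: [[0.045, 0.999, 0.003], [0.999, -0.045, -0.002], [-0.002, 0.003, -1.0]]
force: [0.3, -0.1, -0.5]
width: 85.5
grasp_force: 0.0
```

>>> step_arm(moves=[[0, 0, 0, 0], [0, 0, 0, 0], [0, 0, 0, 0], [0, 0, 0, 0], [0, 0, 0, 0]])

```text
clock: 71.7
tcp_pos: [483.4, -32.5, 304.7]
tool_rot: [[0.043, 0.999, -0.0], [0.999, -0.043, 0.0], [0.0, -0.0, -1.0]]
force: [-1.1, -0.2, -0.5]
width: 85.0
grasp_force: 0.0
```

```bash
python3 - <<'E'
from h import *
f=grab('wrist','f1');a=load('w1');s=env.read_state();print(s['tcp_pos'],s['clock'])
q=proj(f,[[486.6,42.2,40],[487.5,42,183]]);print(q)
h=cv2.cvtColor(f['pixels'],cv2.COLOR_RGB2HSV)
x,y=q[1].astype(int)
m=mask(f,'orange',150,150);l=[b for b in blobs(m,500) if abs(b[1][0]-x)<60 and abs(b[1][1]-y)<60];print('cap+handle',l,[onz(f,[b[1]],170).round(1).tolist() for b in l])
x0,y0=int(q[0][0])-60,int(q[0][1])-60
g=((h[...,1]<60)&(h[...,2]>120)).astype(np.uint8)[max(y0,0):y0+120,x0:x0+120]
c=max(cv2.findContours(g,cv2.RETR_EXTERNAL,cv2.CHAIN_APPROX_NONE)[0],key=cv2.contourArea);e=cv2.fitEllipse(cv2.convexHull(c));p=(e[0][0]+x0,e[0][1]+max(y0,0));print('stand',e[1],onz(f,[p],40))
m=mask(a,'orange',150,150);l=[b for b in blobs(m,500) if abs(b[1][0]-331)<40 and abs(b[1][1]-115)<40];print('before',l,[onz(a,[b[1]],170).round(1).tolist() for b in l])
E
```

```text
[483.48018331 -32.60100401 304.64337803] 71.75
[[315.9393602  121.41414998]
 [317.36360988 115.95620084]]
cap+handle [(5675, [316.7, 117.8], [276, 67, 82, 100])] [[[487.1, 41.3, 170.0]]]
stand (97.98258972167969, 100.29642486572266) [[486.73848966  41.94628615  40.        ]]
before [(4659, [328.5, 115.4], [291, 69, 75, 92])] [[[487.0, 41.1, 170.0]]]
```

```bash
python3 -c "
from h import *
print(topdrv(grab('top'))); print(env.hand_in())"
```

```text
{}
the job is handed in; nothing more can be done
None
```

The job is handed in: all four drivers (red, blue, green and yellow) hang in the hooks of their own colour with the gates shut, and the lamp is back upright within about 1 mm of the middle of its stand, at about 72 s of the 200 s allowed.

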